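# Clear the sold-out plant bench

### The arm

A 6-joint arm with a two-finger parallel gripper is mounted at the origin on the work surface. World frame = base frame: x ahead of the robot, y to its left, z up, the work surface at z = 0. Lengths are in m, angles in rad, forces in N, time in s.
With the tool pointing down it reaches from about 0.35 to 0.775 m from the base axis. Payload 7.3 kg.
Tool frame: the origin (TCP) lies on the centre line of the jaws, within the pads' length; the fingertips stand 11 mm ahead of it and the grasp point (between the pads) lies 8 mm behind it; y points along the fingers, z is the direction in which the jaws open and shut, and the axes are right-handed (so a half turn about y gives the same grasp; the last joint's range is limited). The gripper opens to 92 mm and grips with 3 to 60 N. Pads are 19 mm wide; open, the fingers measure 130 mm over their backs; the gripper's body (75 mm by 190 mm) begins 47 mm behind the grasp point.
Start: joints at [-1.284, 0.342, 1.524, -0, 1.275, -0.146], TCP at [0.22, -0.477, 0.238] pointing down, gripper open.
Joint ranges: [-2.53, 2.53], [-0.77, 2.02], [0.04, 2.7], [-1, 4.14], [0.28, 2.66], [-3.11, 3.11]. Speed limits (rad/s): [2.57, 2.57, 3.14, 3.14, 3.14, 3.14].

### API

Orientations are given as [roll, pitch, yaw] about the fixed x, y, z axes, in that order (R = Rz(yaw) Ry(pitch) Rx(roll)).
In Python, from cell import robot, cams gives the robot as it stands.
- The arm moves only by the tool apply_moves, never from a script. Its argument "plan" is a list of rows, each a list of 7 numbers: the shift along the tool's x, y, z in m, then the turn, a rotation vector about the tool's x, y, z in degrees, then the gripper command: -1 is fully open, 1 is shut, values between are in proportion. A call has exactly 5 rows; each row is the pose to reach, as a shift and turn from the pose commanded when the call began, along the tool's axes at that moment; what a row does not reach only later rows make up. A row lasts 1/8 s, in which the tool goes at most 62.5 mm and 10.7 degrees, less where a joint would pass 70% of its speed; a pose out of reach is approached as far as the arm can. A call with a gripper value outside its range is refused whole. The fingers move at their own pace and stop on an object; "squeeze" is the grip in N (left out, the last holds). Time passes only in rows, so rows that repeat a pose let the fingers close, or fill a call up. It gives the time, the measured TCP pose, the force and the opening at its end, in the units of the state.
- robot.observe(): the state, without advancing time (a new reading comes with each control period).
- cams.read_camera(name): name is "scene" or "top"; returns the picture (480x640x3 uint8, blue, green, red); there is no depth.
- cams.calibration(name): a dict with "fx", "fy", "cx", "cy" (pixels), "extrinsics" (4x4, takes a point from world to camera coordinates). Camera axes: x right, y up, looking along -z (the intrinsics and any distortion apply to the point x, -y, -z); pixel columns grow to the right and rows downward; lengths in m; the calibration is good to about 2 mm. A picture is of the moment at which its call begins. calibration takes no time and is no camera call.
- robot.hand_in(): hands the job in, once; it reports no verdict.
The state is a dict: "time": time; "qpos": joint angles; "qvel": joint speeds; "joint_efforts": joint torques, N m; "tool_pos": TCP position; "tool_rot": TCP orientation; "contact_force": force on the tool from outside, world axes, zero at the start; "torque": the same for the moment, N m; "opening": finger opening in m.
Only numpy, scipy, OpenCV 4.12 (cv2) and the standard library are available. Lean on these libraries where they do the work, as an engineer would, in place of code of your own. Each camera call takes 0.05 s, during which the arm holds its last target. There are 200 camera calls.

### The job

Clear down this sold-out plant bench: stand the left-over cacti upright in the grey drip tray, and stack all the emptied carrier trays squarely, right way up, in one pile on the tray that already lies on the steel returns plate. Hang the blank yellow sign astride the rail's bar to show that the bay is free. Leave the succulent, the spray bottle and the trowel where they are.

Things in the scene. Friction and masses are not known exactly. Their poses are not given: they have to be found in the camera images.
- tray_base: the empty carrier tray already on the returns plate, first of the pile; shape and origin as tray_1. Trays rest one on the other, 28 mm apart (they do not nest); half a turn about z looks the same; outer walls 8 mm thick
- tray_1: black plastic carrier tray, 116 (x) x 168 (y) x 28 mm high, 100 g: two rows of three open pockets, each 45 x 45 mm over a 3 mm floor. The rib between the rows, 10 mm thick, runs along y at x = 0, as high as the rim; pinch it across x, a finger in each of the two middle pockets. Origin: centre of the underside, z up. A left-over cactus may stand in it
- tray_2: same as tray_1; a left-over cactus may still stand in it
- tray_3: same as tray_1, empty; may be absent (None from the start). 
- tray_4: same as tray_1, empty; may be absent (None from the start). 
- cactus_1: cactus in a round orange pot 50 mm high, foot 39 mm wide, collar 50 mm wide from 38 to 50 mm up; the green cactus is 36 mm wide, its top 77 mm up. 110 g. Origin: centre of the pot's underside, z up. Starts in tray_1's pocket at x = -27.5, y = -53 mm, on its floor; may be absent (None from the start). 
- cactus_2: same as cactus_1; starts in the pocket of tray_1 at x = 27.5, y = 53 mm; may be absent (None from the start). 
- cactus_3: same as cactus_1; starts in the pocket of tray_2 at x = 27.5, y = -53 mm; may be absent (None from the start). 
- board: returns plate: flat galvanised steel plate on the bench, fixed, 136 (x) by 180 (y) by 12 mm high. Origin: centre of its underside
- drip: drip tray: shallow grey open box on the bench, fixed, 120 (x) by 184 (y) by 15 mm high, walls and floor 4 mm thick. Origin: centre of its underside
- rail: sign rail, fixed: galvanised bar 16 mm thick along its y, the bar's centre 190 mm above the bench, between two 25 mm square posts (212 mm high) at y = -140 and +140 mm. Origin: on the bench under the middle of the bar
- rail_bar (a point): centre of the rail's bar, halfway between the posts (190 mm up); axes as the rail
- sign: blank yellow saddle sign: a rigid upside-down U standing on the bench, 38 mm thick (x), 140 long (y), 120 high, 160 g: two 4 mm panels with a 30 mm gap between, closed on top by a 4 mm crown, open below and at the ends. Origin: centre of its foot, z up; half a turn looks the same
- sign_crown (a point): middle of the underside of the sign's crown, 116 mm above the sign's foot: this rests on the bar when it hangs
- succulent: bystander: succulent in a terracotta bowl 124 mm wide, about 100 mm high, beyond the work. Origin: centre of its underside
- sprayer: bystander: white plastic bottle 68 mm wide, 160 mm high, beyond the work on the left. Origin: centre of its underside
- trowel: bystander: hand trowel lying flat, about 280 mm long along its x, to the robot's right. Origin: on the bench under its neck
Not all that is in view belongs to the job. Of the things that look like the sign, take the one that is farthest from the robot's base at the start.

How it is judged:
By the outcome, as a careful person would: the job done as asked, in the order asked, and still so for the second after the job is handed in, with the robot touching nothing.
Of tray_3, tray_4 only 1 to 2 are there at a start; the rules pass over those that are not, and their reading is None.
Of cactus_1, cactus_2, cactus_3 only 2 to 3 are there at a start; the rules pass over those that are not, and their reading is None.
At some moment in a run one of tray_1, tray_2, tray_3, tray_4 may be knocked a few centimetres aside while the robot is not near it.
It also fails if it takes over 210 s, if anything falls off the work surface, if the arm or the gripper's body presses on something with over 40 N, if the wrist force passes 120 N, or if a joint passes its speed limit or range.

## Working session

There is one attempt and no reset: what is moved stays moved. The work goes in short steps, Python scripts to look and compute and a tool call to move; the robot and the scene stay as the last step left them, time stands still between calls to the robot, and variables do not carry over. Pictures are saved under pics/ and viewed, about 12 in all and at most 16, crops included, and the job is handed in when it is done.

Besides the shell and the picture viewer there is one more tool, called after ">>>" by a JSON object that holds its "fn" and its "kwargs", one argument or row to a line. apply_moves: Moves the arm, as the interface text tells. Its arguments: {"type":"object","properties":{"plan":{"type":"array","items":{"type":"array","items":{"type":"number"}}},"squeeze":{"type":"number"}},"required":["plan"]}

```bash
ls; mkdir -p pics; python3 - <<'E'
from cell import robot,cams
import cv2,numpy as np
np.set_printoptions(precision=4,suppress=True)
print(robot.observe())
for n in("scene","top"):
    im=cams.read_camera(n); cv2.imwrite(f"pics/{n}0.png",im)
    print(n,cams.calibration(n))
E
```

```text
pics
{'time': 0.0, 'qpos': array([-1.284 ,  0.3427,  1.525 , -0.    ,  1.2754, -0.146 ]), 'qvel': array([ 0.0015, -0.0006, -0.0008,  0.0018, -0.0007,  0.0014]), 'joint_efforts': array([  0.0011, -43.1237, -24.4222,   0.0719,   0.056 ,  -0.0001]), 'tool_pos': array([ 0.2201, -0.4762,  0.2371]), 'tool_rot': array([-1.5723,  0.0002, -2.7088]), 'contact_force': array([0.8935, 0.0872, 0.1877]), 'torque': array([-0.0157, -0.0411, -0.0128]), 'opening': 0.09164278003989373}
scene {'fx': 551.0954119989851, 'fy': 551.0954119989851, 'cx': 321.8902668085011, 'cy': 239.91859584548985, 'extrinsics': array([[ 0.8377,  0.546 ,  0.015 , -0.4027],
       [-0.4643,  0.6973,  0.5461,  0.1922],
       [ 0.2877, -0.4644,  0.8376, -1.6127],
       [ 0.    ,  0.    ,  0.    ,  1.    ]])}
top {'fx': 504.2660747529857, 'fy': 504.2660747529857, 'cx': 319.14199195793043, 'cy': 240.52546730213936, 'extrinsics': array([[ 0.0205, -0.9997,  0.0109, -0.0716],
       [ 0.9994,  0.0209,  0.029 , -0.5027],
       [-0.0292,  0.0103,  0.9995, -1.2078],
       [ 0.    ,  0.    ,  0.    ,  1.    ]])}
```

View pics/top0.png

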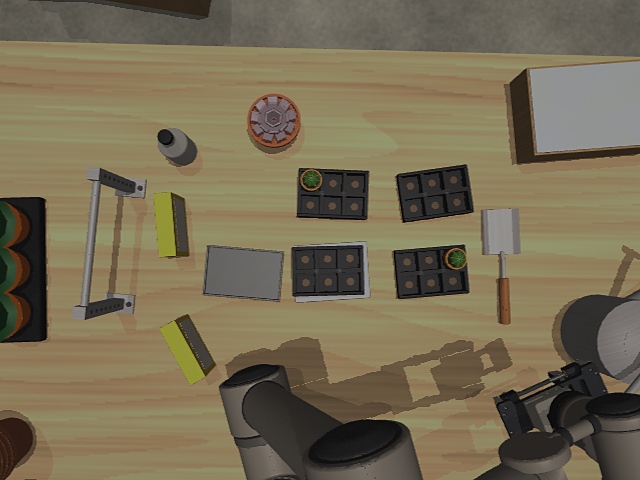

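View pics/scene0.png

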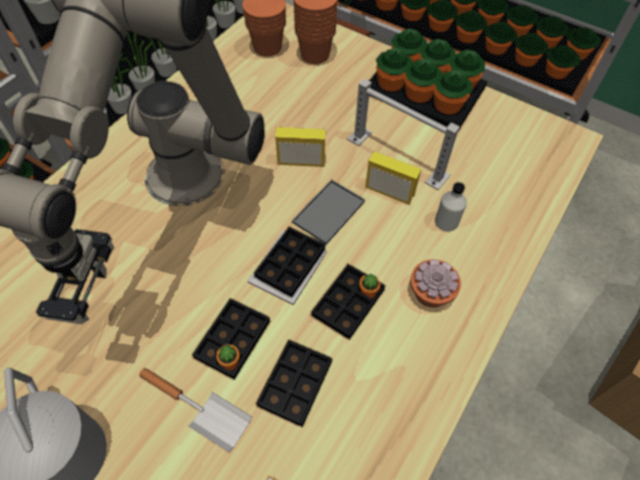

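The top view shows the base tray on its plate at (330,270) and the drip tray at (243,272). The trays are at (333,193) with a cactus at (311,179), at (431,271) with a cactus at (456,258), and an empty one at (435,193). So two cacti and three trays need moving. Sign candidates are the yellow ones at (170,225) and (188,348). (170,225) is farther from the base, so that is my choice. The plant crate at (20,270) is not part of the job. I'll check the choice in a crop.

```bash
cat > h.py <<'E'
import cv2,numpy as np
from scipy.optimize import minimize
from scipy.spatial.transform import Rotation as R
from cell import robot,cams
np.set_printoptions(precision=4,suppress=True)
C={n:cams.calibration(n) for n in("scene","top")}
def proj(n,P):
    c=C[n];E=c["extrinsics"];q=np.atleast_2d(P)@E[:3,:3].T+E[:3,3]
    return np.c_[c["cx"]+c["fx"]*q[:,0]/-q[:,2],c["cy"]+c["fy"]*-q[:,1]/-q[:,2]]
def unproj(n,uv,z):
    c=C[n];E=c["extrinsics"];d=np.array([(uv[0]-c["cx"])/c["fx"],-(uv[1]-c["cy"])/c["fy"],-1])
    o=-E[:3,:3].T@E[:3,3];d=E[:3,:3].T@d
    return o+d*(z-o[2])/d[2]
def box(x,y,a,sx,sy,z0,z1):
    P=np.array([[i*sx/2,j*sy/2] for i,j in((1,1),(1,-1),(-1,-1),(-1,1))])@np.array([[np.cos(a),np.sin(a)],[-np.sin(a),np.cos(a)]])+[x,y]
    return np.r_[np.c_[P,[z0]*4],np.c_[P,[z1]*4]]
def fitbox(masks,p0,dims):
    """silhouette IoU fit of a box, masks {cam:mask}; sub-pixel by fixed-point drawing"""
    def cost(p):
        s=0
        for n,m in masks.items():
            h=cv2.convexHull(proj(n,box(*p,*dims)).astype(np.float32))
            d=np.zeros(m.shape,np.uint8);cv2.fillConvexPoly(d,np.round((h+.0)*256).astype(np.int32),255,cv2.LINE_AA,8)
            mm=m.astype(float);r=cv2.boundingRect(h.astype(np.int32));k=15
            sl=np.s_[max(0,r[1]-k):r[1]+r[3]+k,max(0,r[0]-k):r[0]+r[2]+k]
            s+=np.abs(mm[sl]-d[sl]/255.).sum()/max(1,mm[sl].sum())
        return s
    S=np.array([p0]+[np.array(p0)+v for v in np.diag([.008,.008,.08])])
    r=minimize(cost,p0,method="Nelder-Mead",options=dict(initial_simplex=S,xatol=1e-4,fatol=1e-4))
    return r.x,r.fun
def keep(m,uv,close=5):
    """component of the mask containing/nearest the pixel, holes filled"""
    m=cv2.morphologyEx(m.astype(np.uint8),cv2.MORPH_CLOSE,np.ones((close,close)))
    n,l,st,ce=cv2.connectedComponentsWithStats(m)
    ok=[i for i in range(1,n) if st[i,4]>150]
    pts=[np.min(np.hypot(*(np.argwhere(l==i)-np.array(uv)[::-1]).T)) for i in ok]
    m=(l==ok[int(np.argmin(pts))]).astype(np.uint8)
    c,_=cv2.findContours(m,cv2.RETR_EXTERNAL,cv2.CHAIN_APPROX_NONE);cv2.drawContours(m,c,-1,1,-1);return m
E
cat > m1.py <<'E'
from h import *
im=cv2.imread("pics/top0.png");sc=cv2.imread("pics/scene0.png")
hsv=cv2.cvtColor(im,cv2.COLOR_BGR2HSV)
dark=im.max(2)<75
out=im.copy()
def draw(p,dims,col):
    h=cv2.convexHull(proj("top",box(*p,*dims)).astype(np.float32));return cv2.polylines(out,[np.round(h*16).astype(int)],True,col,1,cv2.LINE_AA,4)
for nm,uv,z in(("base",(330,270),.012),("A",(333,193),0),("B",(435,193),0),("C",(431,271),0)):
    p=unproj("top",uv,z+.02);m=keep(dark|((hsv[...,0]>35)&(hsv[...,0]<90)&(hsv[...,1]>100)&(im.max(2)>60)) ,uv,7)
    d=(.116,.168,z,z+.028)
    b=min((fitbox({"top":m},[p[0],p[1],a],d) for a in(0,.2,-.2)),key=lambda t:t[1]);print(nm,b,m.sum());draw(b[0],d,(0,0,255))
for nm,uv in(("cA",(311,179)),("cC",(456,258))):
    g=(hsv[...,0]>35)&(hsv[...,0]<90)&(hsv[...,1]>80)&(hsv[...,2]>50)
    y,x=np.nonzero(g);s=np.hypot(x-uv[0],y-uv[1])<15;c=x[s].mean(),y[s].mean();print(nm,c,s.sum(),unproj("top",c,.06))
yel=(hsv[...,0]>24)&(hsv[...,0]<35)&(hsv[...,1]>180)
for nm,uv in(("S1",(168,225)),("S2",(185,350))):
    m=keep(yel,uv,3);p=unproj("top",uv,.12)
    b=min((fitbox({"top":m},[p[0],p[1],a],(.038,.14,.118,.12)) for a in(-1.5,-1,-2)),key=lambda t:t[1]);print(nm,b,m.sum(),p,"r",np.hypot(*b[0][:2]));draw(b[0],(.038,.14,0,.12),(255,0,0))
for nm,uv,z,d in(("drip",(243,272),.015,(.12,.184,0,.015)),("board",(330,270),.012,(.136,.18,0,.012))):
    p=unproj("top",uv,z);gr=(hsv[...,1]<45)&(im.max(2)>60)&(im.max(2)<235)
    m=keep(gr|(dark if nm=="board" else False),uv,5)
    b=fitbox({"top":m},[p[0],p[1],0],d);print(nm,b,m.sum());draw(b[0],d,(0,255,0))
cv2.imwrite("pics/crop1.png",cv2.resize(out[140:400,70:480],None,fx=1.95,fy=1.95,interpolation=cv2.INTER_CUBIC))
E
python3 m1.py
```

```text
base (array([ 0.433 , -0.0822,  0.0536]), np.float64(0.06404008122773727)) 3534
A (array([ 0.6164, -0.0907, -0.0252]), np.float64(0.057792490733667205)) 3465
B (array([ 0.6231, -0.3358,  0.1748]), np.float64(0.05748361364460436)) 3515
C (array([ 0.436 , -0.3289,  0.1032]), np.float64(0.05640871558612095)) 3524
cA (np.float64(310.84795321637426), np.float64(178.42690058479533)) 171 [ 0.6459 -0.0385  0.06  ]
cC (np.float64(457.79640718562877), np.float64(258.3293413173653)) 167 [ 0.4681 -0.3818  0.06  ]Traceback (most recent call last):
  File "m1.py", line 17, in <module>
    m=keep(yel,uv,3);p=unproj("top",uv,.12)
  File "h.py", line 37, in keep
    m=(l==ok[int(np.argmin(pts))]).astype(np.uint8)
                 ~~~~~~~~~^^^^^
    return _wrapfunc(a, 'argmin', axis=axis, out=out, **kwds)
    return _wrapit(obj, method, *args, **kwds)
    result = getattr(arr, method)(*args, **kwds)
ValueError: attempt to get argmin of an empty sequence
```

```bash
sed -i 's/^yel=.*/yel=(hsv[...,0]>22)\&(hsv[...,0]<36)\&(hsv[...,1]>150)\&(im.max(2)>90);print(hsv[225,168],hsv[225,162],hsv[245,180],hsv[300,165])/' m1.py; python3 m1.py | tail -6
```

```text
cC (np.float64(457.79640718562877), np.float64(258.3293413173653)) 167 [ 0.4681 -0.3818  0.06  ]
[ 31 163 149] [ 30 165 148] [18 39 66] [ 20  93 146]
S1 (array([ 0.5293,  0.2784, -1.4582]), np.float64(0.14120514750690039)) 1094 [0.5278 0.2705 0.12  ] r 0.5980769052487177
S2 (array([ 0.2522,  0.2326, -1.037 ]), np.float64(0.12891328976034858)) 1125 [0.2574 0.2259 0.12  ] r 0.3430876084091802
drip (array([ 0.4234,  0.1197, -0.0727]), np.float64(0.061786129644365556)) 3844
board (array([ 0.4302, -0.0887,  0.0843]), np.float64(0.04434155953315971)) 4269
```

View pics/crop1.png

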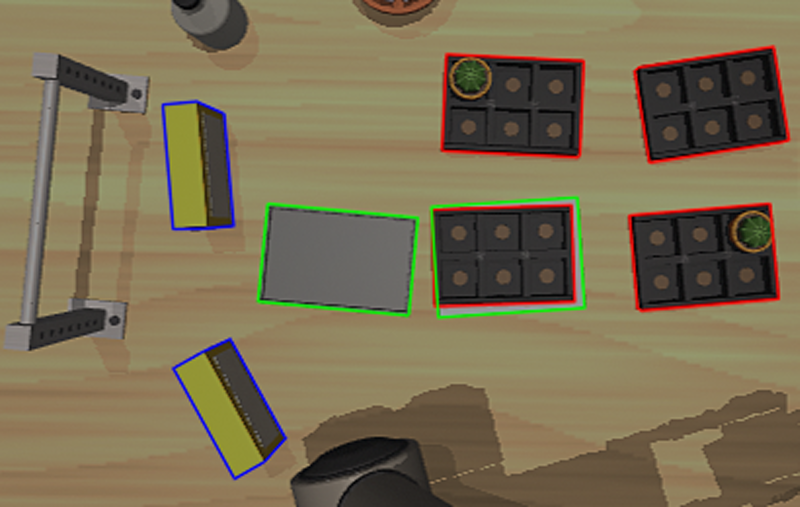

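The crop confirms the fits. The chosen sign is at crop (185,165), 0.60 m out, against 0.34 m for the other, which suits the "farthest" rule. The cacti sit in corner pockets at crop (470,77) and (752,232), and the third tray is empty.

```bash
cat >> h.py <<'E'
def wp(L,p=None,t=None):
    """print tool-frame shift/turn for a chain of waypoints (x,y,z,t_deg or None), tool down"""
    s=robot.observe();
    if p is None:
        p=s["tool_pos"];Z=R.from_euler("xyz",s["tool_rot"]).as_matrix();t=np.degrees(np.arctan2(Z[1,2],Z[0,2]))
        print("t",round(s["time"],2),"at",p,"jaw deg",round(t,2),"tilt",Z[:,1],"q",s["qpos"],"F",s["contact_force"],"op",round(s["opening"],4))
    for *q,tt in L:
        tt=t if tt is None else tt
        a=np.radians(t);d=np.array(q)-p
        print("->",np.array(q),round(tt,1),"shift",np.array([d@[np.sin(a),-np.cos(a),0],-d[2],d@[np.cos(a),np.sin(a),0]]).round(4),"turn y",round(t-tt,2))
        p=np.array(q);t=tt
E
python3 - <<'E'
from h import *
print("succ",unproj("top",(274,120),.05),unproj("top",(274,120),.1))
a=unproj("top",(94.6,178.5),.198);b=unproj("top",(84.4,306.7),.198);print("bar",a,b)
for uv in((94.6,173),(81,313)):print("post",unproj("top",uv,.212))
wp([(.468,-.380,.12,None),(.468,-.380,.044,None)])
E
```

```text
succ [0.7828 0.0507 0.05  ] [0.7694 0.0465 0.1   ]
bar [0.615  0.3992 0.198 ] [0.3553 0.411  0.198 ]
post [0.624  0.3934 0.212 ]
post [0.3443 0.411  0.212 ]
t 0.1 at [ 0.2201 -0.4762  0.2371] jaw deg -65.2 tilt [-0.0004  0.0013 -1.    ] q [-1.284   0.3426  1.5249 -0.      1.2754 -0.146 ] F [-1.1006  0.5778 -0.2987] op 0.0918
-> [ 0.468 -0.38   0.12 ] -65.2 shift [-0.2654  0.1171  0.0166] turn y 0.0
-> [ 0.468 -0.38   0.044] -65.2 shift [0.    0.076 0.   ] turn y 0.0
```

>>> {"fn": "apply_moves", "kwargs": {
  "plan": [
    [-0.265, 0.09, 0.017, 0, 0, 0, -1],
    [-0.265, 0.09, 0.017, 0, 0, 0, -1],
    [-0.265, 0.09, 0.017, 0, 0, 0, -1],
    [-0.265, 0.09, 0.017, 0, 0, 0, -1],
    [-0.265, 0.09, 0.017, 0, 0, 0, -1]
  ],
  "squeeze": 12
}}

```text
time: 0.72
tool_pos: [0.47, -0.3786, 0.1458]
tool_rot: [-1.573, -0.0, -2.706]
contact_force: [0.2, -0.7, 0.4]
opening: 0.0921
```

>>> {"fn": "apply_moves", "kwargs": {
  "plan": [
    [0, 0, 0, 0, 0, 0, -1],
    [0, 0.05, 0, 0, 0, 0, -1],
    [0, 0.08, 0, 0, 0, 0, -1],
    [0, 0.08, 0, 0, 0, 0, -1],
    [0, 0.08, 0, 0, 0, 0, -1]
  ]
}}

```text
time: 1.35
tool_pos: [0.4679, -0.3821, 0.0694]
tool_rot: [-1.569, 0.001, -2.71]
contact_force: [0.1, -0.6, 0.7]
opening: 0.0921
```

```bash
python3 - <<'E'
from h import *
wp([(.468,-.380,.044,None)])
im=cams.read_camera("scene");cv2.imwrite("pics/s1.png",cv2.resize(im[240:420,120:380],None,fx=2.5,fy=2.5))
E
```

```text
t 1.35 at [ 0.4679 -0.3821  0.0694] jaw deg -65.26 tilt [ 0.0015 -0.0018 -1.    ] q [-0.8115  0.6535  1.5023 -0.0002  0.9835  0.3276] F [ 0.1315 -0.5558  0.6573] op 0.0921
-> [ 0.468 -0.38   0.044] -65.3 shift [-0.0009  0.0254 -0.0019] turn y 0.0
```

View pics/s1.png

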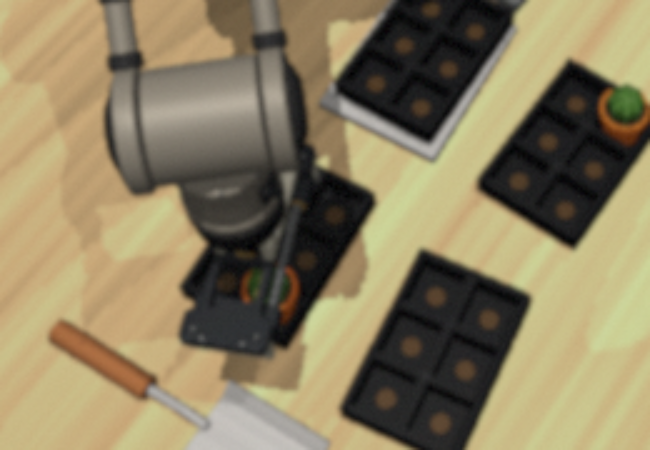

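The scene view shows the open fingers either side of the cactus at (268,285), with the pot centred between them. I'll descend and grip.

>>> {"fn": "apply_moves", "kwargs": {
  "plan": [
    [0, 0.012, 0, 0, 0, 0, -1],
    [0, 0.025, 0, 0, 0, 0, -1],
    [0, 0.025, 0, 0, 0, 0, -0.2],
    [0, 0.025, 0, 0, 0, 0, 0.3],
    [0, 0.025, 0, 0, 0, 0, 0.3]
  ]
}}

```text
time: 2.02
tool_pos: [0.4681, -0.3811, 0.043]
tool_rot: [-1.57, 0.0, -2.709]
contact_force: [-0.1, 0.8, 0.1]
opening: 0.0666
```

>>> {"fn": "apply_moves", "kwargs": {
  "plan": [
    [0, 0, 0, 0, 0, 0, 0.5],
    [0, 0, 0, 0, 0, 0, 0.5],
    [0, 0, 0, 0, 0, 0, 0.5],
    [0, -0.02, 0, 0, 0, 0, 0.5],
    [0, -0.07, 0, 0, 0, 0, 0.5]
  ]
}}

```text
time: 2.65
tool_pos: [0.4665, -0.3795, 0.1108]
tool_rot: [-1.577, -0.002, -2.709]
contact_force: [0.2, -0.4, -1.6]
opening: 0.0495
```

```bash
python3 - <<'E'
from h import *
a=-.0727
def d(ly): return .4234-ly*np.sin(a), .1197+ly*np.cos(a)
print(d(45e-3),d(-45e-3))
x,y=d(.045);wp([(.468,-.38,.15,None),(.468,-.13,.15,None),(x,y,.15,None),(x,y,.047,None)])
E
```

```text
(np.float64(0.42666861895709024), np.float64(0.1645811333425678)) (np.float64(0.42013138104290976), np.float64(0.07481886665743222))
t 2.65 at [ 0.4665 -0.3795  0.1108] jaw deg -65.2 tilt [-0.0046  0.0048 -1.    ] q [-0.8103  0.6031  1.465  -0.0001  1.0801  0.3278] F [ 0.206  -0.3532 -1.5986] op 0.0495
-> [ 0.468 -0.38   0.15 ] -65.2 shift [-0.0011 -0.0392  0.0011] turn y 0.0
-> [ 0.468 -0.13   0.15 ] -65.2 shift [-0.1048 -0.     -0.227 ] turn y 0.0
-> [0.4267 0.1646 0.15  ] -65.2 shift [-0.086  -0.     -0.2848] turn y 0.0
-> [0.4267 0.1646 0.047 ] -65.2 shift [0.    0.103 0.   ] turn y 0.0
```

>>> {"fn": "apply_moves", "kwargs": {
  "plan": [
    [-0.02, -0.03, -0.05, 0, 0, 0, 0.5],
    [-0.04, -0.04, -0.1, 0, 0, 0, 0.5],
    [-0.06, -0.04, -0.155, 0, 0, 0, 0.5],
    [-0.08, -0.04, -0.21, 0, 0, 0, 0.5],
    [-0.1, -0.04, -0.265, 0, 0, 0, 0.5]
  ]
}}

```text
time: 3.28
tool_pos: [0.447, -0.0966, 0.1528]
tool_rot: [-1.571, 0.0, -2.709]
contact_force: [0.8, 0.8, -1.1]
opening: 0.05
```

>>> {"fn": "apply_moves", "kwargs": {
  "plan": [
    [-0.02, 0, -0.055, 0, 0, 0, 0.5],
    [-0.04, 0, -0.11, 0, 0, 0, 0.5],
    [-0.06, 0, -0.165, 0, 0, 0, 0.5],
    [-0.08, 0, -0.22, 0, 0, 0, 0.5],
    [-0.092, 0, -0.246, 0, 0, 0, 0.5]
  ]
}}

```text
time: 3.9
tool_pos: [0.4269, 0.1661, 0.1527]
tool_rot: [-1.571, -0.0, -2.706]
contact_force: [-0.4, -0.5, -1.2]
opening: 0.0493
```

>>> {"fn": "apply_moves", "kwargs": {
  "plan": [
    [0, 0, 0, 0, 0, 0, 0.5],
    [0, 0.04, 0, 0, 0, 0, 0.5],
    [0, 0.08, 0, 0, 0, 0, 0.5],
    [0, 0.085, 0, 0, 0, 0, 0.5],
    [0, 0.085, 0, 0, 0, 0, 0.5]
  ]
}}

```text
time: 4.53
tool_pos: [0.4284, 0.163, 0.0683]
tool_rot: [-1.571, 0.0, -2.71]
contact_force: [-0.6, -0.5, -0.7]
opening: 0.0497
```

```bash
python3 - <<'E'
from h import *
wp([(.4267,.1646,.045,None)])
im=cams.read_camera("top");cv2.imwrite("pics/t1.png",im)
E
```

```text
t 4.53 at [0.4284 0.163  0.0683] jaw deg -65.25 tilt [ 0.0003 -0.0001 -1.    ] q [ 0.1962  0.4484  1.918  -0.0003  0.7749  1.3352] F [-0.6104 -0.5405 -0.6768] op 0.0497
-> [0.4267 0.1646 0.045 ] -65.2 shift [ 0.0009  0.0233 -0.0022] turn y 0.0
```

>>> {"fn": "apply_moves", "kwargs": {
  "plan": [
    [0, 0.012, -0.001, 0, 0, 0, 0.5],
    [0, 0.022, -0.002, 0, 0, 0, 0.5],
    [0, 0.023, -0.002, 0, 0, 0, 0.5],
    [0, 0.023, -0.002, 0, 0, 0, -0.48],
    [0, 0.023, -0.002, 0, 0, 0, -0.48]
  ]
}}

```text
time: 5.2
tool_pos: [0.4274, 0.1654, 0.045]
tool_rot: [-1.571, 0.001, -2.709]
contact_force: [0.2, 0.5, 0.5]
opening: 0.0644
```

>>> {"fn": "apply_moves", "kwargs": {
  "plan": [
    [0, 0, 0, 0, 0, 0, -0.48],
    [0, 0, 0, 0, 0, 0, -0.48],
    [0, -0.03, 0, 0, 0, 0, -0.48],
    [0, -0.08, 0, 0, 0, 0, -0.7],
    [0, -0.095, 0, 0, 0, 0, -1]
  ]
}}

```text
time: 5.82
tool_pos: [0.4284, 0.1656, 0.1425]
tool_rot: [-1.57, 0.005, -2.709]
contact_force: [0.9, -0.8, -0.3]
opening: 0.0834
```

>>> {"fn": "apply_moves", "kwargs": {
  "plan": [
    [-0.02, 0, 0.05, 0, 0, 0, -1],
    [-0.04, 0, 0.1, 0, 0, 0, -1],
    [-0.065, 0, 0.155, 0, 0, 0, -1],
    [-0.085, 0, 0.21, 0, 0, 0, -1],
    [-0.108, 0, 0.265, 0, 0, 0, -1]
  ]
}}

```text
time: 6.45
tool_pos: [0.6373, -0.0314, 0.1397]
tool_rot: [-1.571, 0.0, -2.709]
contact_force: [0.6, -0.4, 0.7]
opening: 0.092
```

```bash
python3 - <<'E'
from h import *
wp([(.6455,-.0385,.15,None),(.6455,-.0385,.044,None)])
im=cams.read_camera("scene");cv2.imwrite("pics/s2.png",cv2.resize(im[130:430,160:500],None,fx=2,fy=2))
E
```

```text
t 6.45 at [ 0.6373 -0.0314  0.1397] jaw deg -65.22 tilt [ 0.0001  0.     -1.    ] q [-0.1693  0.631   1.3221  0.      1.1884  0.9689] F [ 0.6395 -0.3599  0.7108] op 0.092
-> [ 0.6455 -0.0385  0.15  ] -65.2 shift [-0.0045 -0.0103  0.0098] turn y 0.0
-> [ 0.6455 -0.0385  0.044 ] -65.2 shift [0.    0.106 0.   ] turn y 0.0
```

View pics/s2.png

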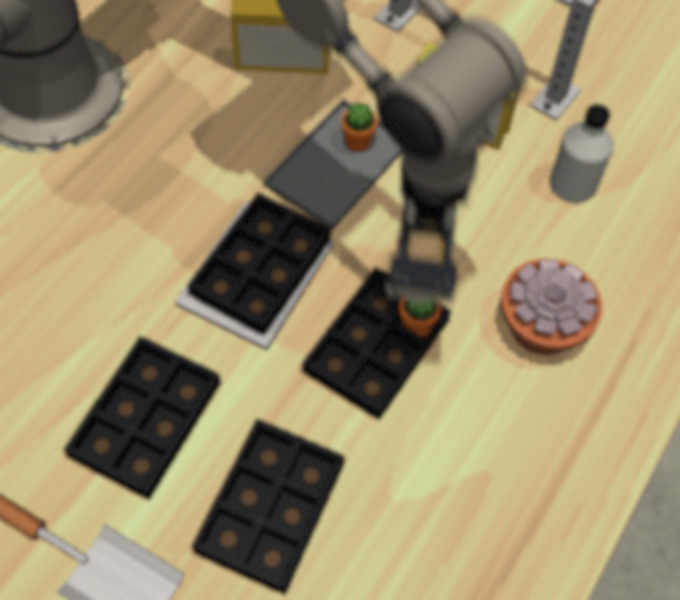

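The first cactus stands upright in the drip tray at (358,125), and the trays are where they were. Next is the second cactus at (420,310).

>>> {"fn": "apply_moves", "kwargs": {
  "plan": [
    [-0.004, 0, 0.01, 0, 0, 0, -1],
    [-0.004, 0.03, 0.01, 0, 0, 0, -1],
    [-0.004, 0.07, 0.01, 0, 0, 0, -1],
    [-0.004, 0.095, 0.01, 0, 0, 0, -1],
    [-0.004, 0.096, 0.01, 0, 0, 0, -1]
  ]
}}

```text
time: 7.12
tool_pos: [0.642, -0.036, 0.0419]
tool_rot: [-1.574, -0.004, -2.708]
contact_force: [-0.6, 0.2, 1.2]
opening: 0.0921
```

>>> {"fn": "apply_moves", "kwargs": {
  "plan": [
    [0, 0, 0, 0, 0, 0, -0.2],
    [0, 0, 0, 0, 0, 0, 0.3],
    [0, 0, 0, 0, 0, 0, 0.5],
    [0, 0, 0, 0, 0, 0, 0.5],
    [0, 0, 0, 0, 0, 0, 0.5]
  ]
}}

```text
time: 7.75
tool_pos: [0.6444, -0.0376, 0.0442]
tool_rot: [-1.57, 0.001, -2.709]
contact_force: [-0.3, -0.2, 1.7]
opening: 0.0493
```

>>> {"fn": "apply_moves", "kwargs": {
  "plan": [
    [0, 0, 0, 0, 0, 0, 0.5],
    [0, -0.02, 0, 0, 0, 0, 0.5],
    [0, -0.06, 0, 0, 0, 0, 0.5],
    [0, -0.1, 0, 0, 0, 0, 0.5],
    [0, -0.11, 0, 0, 0, 0, 0.5]
  ]
}}

```text
time: 8.38
tool_pos: [0.6451, -0.0374, 0.1562]
tool_rot: [-1.568, 0.004, -2.709]
contact_force: [0.6, 0.3, -1.7]
opening: 0.0495
```

```bash
python3 - <<'E'
from h import *
wp([(.42,.075,.155,None),(.42,.075,.045,None)])
E
```

```text
t 8.38 at [ 0.6451 -0.0374  0.1562] jaw deg -65.2 tilt [ 0.0043 -0.0007 -1.    ] q [-0.1765  0.6279  1.2793  0.0001  1.23    0.9615] F [ 0.5736  0.2856 -1.7425] op 0.0495
-> [0.42  0.075 0.155] -65.2 shift [ 0.1572  0.0012 -0.1965] turn y 0.0
-> [0.42  0.075 0.045] -65.2 shift [0.   0.11 0.  ] turn y 0.0
```

>>> {"fn": "apply_moves", "kwargs": {
  "plan": [
    [0.035, 0, -0.045, 0, 0, 0, 0.5],
    [0.07, 0, -0.09, 0, 0, 0, 0.5],
    [0.105, 0, -0.135, 0, 0, 0, 0.5],
    [0.14, 0, -0.18, 0, 0, 0, 0.5],
    [0.157, 0, -0.196, 0, 0, 0, 0.5]
  ]
}}

```text
time: 9.0
tool_pos: [0.4154, 0.0759, 0.1524]
tool_rot: [-1.573, -0.004, -2.707]
contact_force: [0.9, 0.2, -1.1]
opening: 0.0496
```

>>> {"fn": "apply_moves", "kwargs": {
  "plan": [
    [0, 0.02, 0, 0, 0, 0, 0.5],
    [0, 0.05, 0, 0, 0, 0, 0.5],
    [0, 0.09, 0, 0, 0, 0, 0.5],
    [0, 0.1, 0, 0, 0, 0, 0.5],
    [0, 0.1, 0, 0, 0, 0, 0.5]
  ]
}}

```text
time: 9.62
tool_pos: [0.4188, 0.0747, 0.0533]
tool_rot: [-1.572, -0.002, -2.709]
contact_force: [-0.4, 0.6, -1.3]
opening: 0.0493
```

```bash
python3 - <<'E'
from h import *
wp([(.42,.075,.045,None)])
E
```

```text
t 9.62 at [0.4188 0.0747 0.0533] jaw deg -65.2 tilt [-0.0021 -0.0001 -1.    ] q [-0.0039  0.4337  2.0157 -0.0001  0.6943  1.1342] F [-0.4383  0.638  -1.3181] op 0.0493
-> [0.42  0.075 0.045] -65.2 shift [-0.0012  0.0083  0.0003] turn y 0.0
```

>>> {"fn": "apply_moves", "kwargs": {
  "plan": [
    [-0.001, 0.005, 0, 0, 0, 0, 0.5],
    [-0.001, 0.008, 0, 0, 0, 0, 0.5],
    [-0.001, 0.008, 0, 0, 0, 0, 0.5],
    [-0.001, 0.008, 0, 0, 0, 0, -0.48],
    [-0.001, 0.008, 0, 0, 0, 0, -0.48]
  ]
}}

```text
time: 10.25
tool_pos: [0.4205, 0.0751, 0.046]
tool_rot: [-1.57, 0.001, -2.709]
contact_force: [0.4, 0.2, -0.1]
opening: 0.065
```

>>> {"fn": "apply_moves", "kwargs": {
  "plan": [
    [0, 0, 0, 0, 0, 0, -0.48],
    [0, 0, 0, 0, 0, 0, -0.48],
    [0, -0.03, 0, 0, 0, 0, -0.48],
    [0, -0.08, 0, 0, 0, 0, -0.48],
    [0, -0.11, 0, 0, 0, 0, -0.4]
  ]
}}

```text
time: 10.88
tool_pos: [0.4208, 0.0752, 0.1577]
tool_rot: [-1.57, 0.002, -2.709]
contact_force: [0.6, -0.8, -1.0]
opening: 0.065
```

>>> {"fn": "apply_moves", "kwargs": {
  "plan": [
    [0.035, 0, 0.043, 0, 0, 0, 0.3],
    [0.07, 0, 0.086, 0, 0, 0, 0.3],
    [0.105, 0, 0.129, 0, 0, 0, 0.3],
    [0.14, 0, 0.172, 0, 0, 0, 0.3],
    [0.17, 0, 0.215, 0, 0, 0, 0.3]
  ]
}}

```text
time: 11.5
tool_pos: [0.3553, -0.193, 0.1559]
tool_rot: [-1.57, 0.0, -2.709]
contact_force: [1.5, -0.7, 0.4]
opening: 0.0323
```

>>> {"fn": "apply_moves", "kwargs": {
  "plan": [
    [0.035, 0, 0.043, 0, 0, 0, 0.3],
    [0.07, 0, 0.086, 0, 0, 0, 0.3],
    [0.105, 0, 0.129, 0, 0, 0, 0.3],
    [0.13, 0, 0.172, 0, 0, 0, 0.3],
    [0.145, 0, 0.185, 0, 0, 0, 0.3]
  ]
}}

```text
time: 12.12
tool_pos: [0.3014, -0.4225, 0.1555]
tool_rot: [-1.57, -0.0, -2.711]
contact_force: [0.8, -0.1, 0.7]
opening: 0.0322
```

```bash
cat > m2.py <<'E'
from h import *
import sys
tag=sys.argv[1];want=sys.argv[2:]
im=cams.read_camera("top");hsv=cv2.cvtColor(im,cv2.COLOR_BGR2HSV);dark=im.max(2)<75;out=im.copy()
G={"base":(.433,-.0822),"A":(.6164,-.0907),"B":(.6231,-.3358),"C":(.436,-.3289)}
for w in want:   # name or name:levels(stack)
    nm,k=(w.split(":")+["0"])[:2];k=int(k);z=.012 if nm=="base" else 0
    top=z+.028*(k+1);p=G[nm];uv=proj("top",(*p,top))[0]
    m=keep(dark,uv,7);d=(.116,.168,z+.028*k if k else z,top)
    yy,xx=np.nonzero(m);c=unproj("top",(xx.mean(),yy.mean()),top-.014)
    if np.hypot(c[0]-p[0],c[1]-p[1])>.08: print("mask centre far",c)
    b=min((fitbox({"top":m},[c[0],c[1],a],d) for a in(0,.2,-.2)),key=lambda t:t[1])
    # rib/floor-dot check: mean of brown dots in the pockets
    print(nm,b,"deg",round(np.degrees(b[0][2]),2),"px",m.sum())
    h=cv2.convexHull(proj("top",box(*b[0],*d)).astype(np.float32));cv2.polylines(out,[np.round(h*16).astype(int)],True,(0,0,255),1,cv2.LINE_AA,4)
    for lx,ly in((0,0),(0,.084),(0,-.084)):
        a=b[0][2];q=proj("top",(b[0][0]+lx*np.cos(a)-ly*np.sin(a),b[0][1]+lx*np.sin(a)+ly*np.cos(a),top))[0];cv2.circle(out,tuple(int(v*16) for v in q),20,(255,255,0),-1,cv2.LINE_AA,4)
cv2.imwrite(f"pics/{tag}.png",cv2.resize(out[150:330,190:490],None,fx=2.6,fy=2.6,interpolation=cv2.INTER_CUBIC))
wp([])
E
python3 m2.py u1 base A B C
```

```text
base (array([ 0.4335, -0.0826,  0.0534]), np.float64(0.06492845786963433)) deg 3.06 px 3515
A (array([ 0.6113, -0.1278, -0.0102]), np.float64(0.06015268216208847)) deg -0.58 px 3452
B (array([ 0.6231, -0.3358,  0.1732]), np.float64(0.05963311472293508)) deg 9.93 px 3507
C (array([ 0.4356, -0.329 ,  0.093 ]), np.float64(0.06126234925107767)) deg 5.33 px 3507
t 12.18 at [ 0.3006 -0.4231  0.1554] jaw deg -65.32 tilt [-0.0004 -0.0011 -1.    ] q [-1.1003  0.4132  1.6616 -0.0009  1.066   0.0402] F [-0.7171 -2.1506  0.0908] op 0.0318
```

View pics/u1.png

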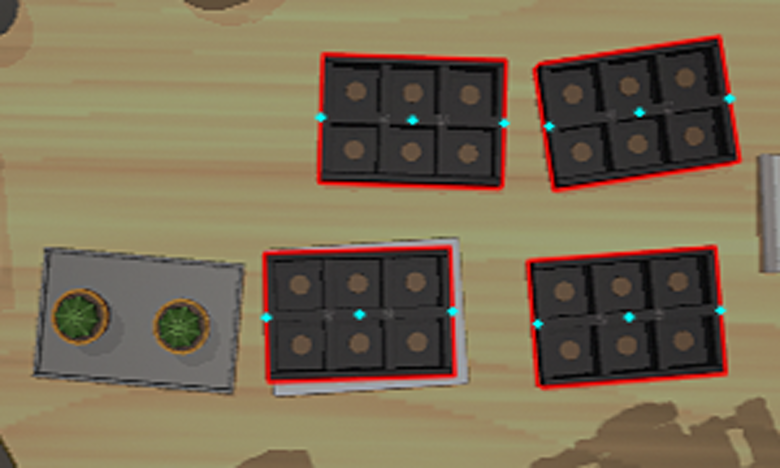

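Both cacti stand upright in the drip tray, at (80,315) and (182,325). Tray A has been knocked about 37 mm to (412,120) in the crop, and its new pose is measured. I'll start with tray C at (629,317).

```bash
python3 - <<'E'
from h import *
wp([(.37,-.37,.13,-15.3),(.4356,-.329,.1,5.4),(.4356,-.329,.018,None)])
E
```

```text
t 12.18 at [ 0.3006 -0.4231  0.1554] jaw deg -65.32 tilt [-0.0004 -0.0011 -1.    ] q [-1.1003  0.4132  1.6616 -0.0009  1.066   0.0402] F [-0.7171 -2.1506  0.0908] op 0.0318
-> [ 0.37 -0.37  0.13] -15.3 shift [-0.0852  0.0254 -0.0193] turn y -50.02
-> [ 0.4356 -0.329   0.1   ] 5.4 shift [-0.0569  0.03    0.0525] turn y -20.7
-> [ 0.4356 -0.329   0.018 ] 5.4 shift [0.    0.082 0.   ] turn y 0.0
```

>>> {"fn": "apply_moves", "kwargs": {
  "plan": [
    [-0.017, 0.005, -0.004, 0, -10, 0, 0.3],
    [-0.034, 0.01, -0.008, 0, -20, 0, 0.3],
    [-0.051, 0.015, -0.012, 0, -30, 0, 0.3],
    [-0.068, 0.02, -0.016, 0, -40, 0, 0.3],
    [-0.085, 0.025, -0.019, 0, -50, 0, 0.3]
  ]
}}

```text
time: 12.8
tool_pos: [0.3716, -0.3651, 0.1306]
tool_rot: [-1.572, 0.001, -1.829]
contact_force: [0.3, -0.3, -0.1]
opening: 0.0322
```

>>> {"fn": "apply_moves", "kwargs": {
  "plan": [
    [-0.03, 0.015, 0.026, 0, -10.5, 0, 0.3],
    [-0.057, 0.03, 0.052, 0, -20.7, 0, 0.3],
    [-0.057, 0.03, 0.052, 0, -20.7, 0, 0.3],
    [-0.057, 0.03, 0.052, 0, -20.7, 0, 0.3],
    [-0.057, 0.03, 0.052, 0, -20.7, 0, 0.3]
  ]
}}

```text
time: 13.42
tool_pos: [0.4358, -0.3262, 0.1013]
tool_rot: [-1.571, -0.001, -1.477]
contact_force: [-0.6, 0.3, 0.3]
opening: 0.032
```

```bash
python3 - <<'E'
from h import *
wp([(.4356,-.329,.018,5.4)])
wp([(.4356,-.329,.018,5.4)])
E
```

```text
t 13.43 at [ 0.4358 -0.3262  0.1013] jaw deg 5.4 tilt [ 0.0003 -0.0006 -1.    ] q [-0.7832  0.5218  1.6513 -0.0002  0.9679 -0.8772] F [-0.6146  0.2842  0.2527] op 0.032
-> [ 0.4356 -0.329   0.018 ] 5.4 shift [ 0.0028  0.0833 -0.0005] turn y -0.0
t 13.43 at [ 0.4358 -0.3262  0.1013] jaw deg 5.4 tilt [ 0.0003 -0.0006 -1.    ] q [-0.7832  0.5218  1.6513 -0.0002  0.9679 -0.8772] F [-0.6146  0.2842  0.2527] op 0.032
-> [ 0.4356 -0.329   0.018 ] 5.4 shift [ 0.0028  0.0833 -0.0005] turn y -0.0
```

>>> {"fn": "apply_moves", "kwargs": {
  "plan": [
    [0.002, 0.03, 0, 0, 0, 0, 0.3],
    [0.002, 0.06, 0, 0, 0, 0, 0.3],
    [0.002, 0.08, 0, 0, 0, 0, 0.3],
    [0.002, 0.083, 0, 0, 0, 0, 0.3],
    [0.002, 0.083, 0, 0, 0, 0, 0.7]
  ],
  "squeeze": 25
}}

```text
time: 14.05
tool_pos: [0.4365, -0.3284, 0.0184]
tool_rot: [-1.57, -0.001, -1.476]
contact_force: [0.2, -1.1, -1.4]
opening: 0.0259
```

>>> {"fn": "apply_moves", "kwargs": {
  "plan": [
    [0, 0, 0, 0, 0, 0, 0.9],
    [0, 0, 0, 0, 0, 0, 1],
    [0, 0, 0, 0, 0, 0, 1],
    [0, 0, 0, 0, 0, 0, 1],
    [0, 0, 0, 0, 0, 0, 1]
  ]
}}

```text
time: 14.68
tool_pos: [0.437, -0.3283, 0.0187]
tool_rot: [-1.57, -0.002, -1.475]
contact_force: [-0.7, 0.2, 5.9]
opening: 0.0099
```

```bash
python3 - <<'E'
from h import *
wp([(.4356,-.329,.12,5.4),(.433,-.0824,.12,3.06),(.433,-.0824,.06,3.06)])
E
```

```text
t 14.68 at [ 0.437  -0.3283  0.0187] jaw deg 5.51 tilt [ 0.0011 -0.0014 -1.    ] q [-0.7844  0.6465  1.7092 -0.0003  0.7841 -0.8804] F [-0.6795  0.1915  5.9036] op 0.0099
-> [ 0.4356 -0.329   0.12  ] 5.4 shift [ 0.0006 -0.1013 -0.0014] turn y 0.11
-> [ 0.433  -0.0824  0.12  ] 3.1 shift [-0.2458 -0.      0.0206] turn y 2.34
-> [ 0.433  -0.0824  0.06  ] 3.1 shift [0.   0.06 0.  ] turn y 0.0
```

>>> {"fn": "apply_moves", "kwargs": {
  "plan": [
    [0, -0.01, 0, 0, 0, 0, 1],
    [0, -0.04, 0, 0, 0, 0, 1],
    [0, -0.08, 0, 0, 0, 0, 1],
    [0, -0.1, 0, 0, 0, 0, 1],
    [0, -0.1, 0, 0, 0, 0, 1]
  ]
}}

```text
time: 15.3
tool_pos: [0.4372, -0.3283, 0.1195]
tool_rot: [-1.568, -0.003, -1.475]
contact_force: [0.0, -1.3, -2.3]
opening: 0.0098
```

>>> {"fn": "apply_moves", "kwargs": {
  "plan": [
    [-0.05, 0, 0.004, 0, 0.5, 0, 1],
    [-0.1, 0, 0.009, 0, 1, 0, 1],
    [-0.15, 0, 0.013, 0, 1.5, 0, 1],
    [-0.2, 0, 0.018, 0, 2, 0, 1],
    [-0.235, 0, 0.02, 0, 2.4, 0, 1]
  ]
}}

```text
time: 15.92
tool_pos: [0.4328, -0.0897, 0.1167]
tool_rot: [-1.573, 0.001, -1.516]
contact_force: [0.6, -0.0, -0.7]
opening: 0.0095
```

>>> {"fn": "apply_moves", "kwargs": {
  "plan": [
    [-0.008, 0, 0, 0, 0, 0, 1],
    [-0.01, 0.01, 0, 0, 0, 0, 1],
    [-0.01, 0.03, 0, 0, 0, 0, 1],
    [-0.01, 0.045, 0, 0, 0, 0, 1],
    [-0.01, 0.045, 0, 0, 0, 0, 1]
  ]
}}

```text
time: 16.55
tool_pos: [0.4325, -0.0827, 0.0711]
tool_rot: [-1.574, 0.001, -1.518]
contact_force: [-0.4, -0.7, -1.3]
opening: 0.0095
```

```bash
python3 - <<'E'
from h import *
wp([(.4345,-.0819,.0587,3.06)])
im=cams.read_camera("scene");cv2.imwrite("pics/s3.png",cv2.resize(im[200:330,220:400],None,fx=3.5,fy=3.5))
E
```

```text
t 16.55 at [ 0.4325 -0.0827  0.0711] jaw deg 3.01 tilt [-0.0032  0.0009 -1.    ] q [-0.3632  0.4201  1.9601 -0.0003  0.7646 -0.4155] F [-0.4194 -0.7159 -1.278 ] op 0.0095
-> [ 0.4345 -0.0819  0.0587] 3.1 shift [-0.0007  0.0124  0.002 ] turn y -0.05
```

View pics/s3.png

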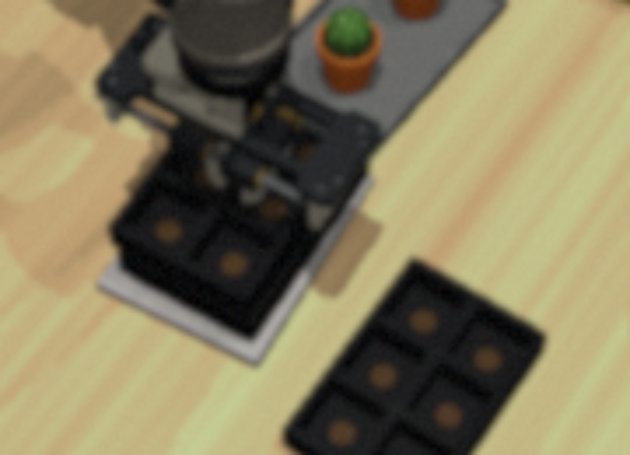

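The tray hangs level just above the base tray, with edges parallel. I'll lower and release it.

>>> {"fn": "apply_moves", "kwargs": {
  "plan": [
    [-0.001, 0.004, 0.001, 0, 0, 0, 1],
    [-0.001, 0.008, 0.001, 0, 0, 0, 1],
    [-0.001, 0.012, 0.001, 0, 0, 0, 1],
    [-0.001, 0.012, 0.001, 0, 0, 0, 1],
    [-0.001, 0.012, 0.001, 0, 0, 0, 1]
  ]
}}

```text
time: 17.23
tool_pos: [0.4344, -0.0809, 0.0608]
tool_rot: [-1.571, -0.0, -1.517]
contact_force: [0.5, -0.4, -0.4]
opening: 0.0097
```

>>> {"fn": "apply_moves", "kwargs": {
  "plan": [
    [0, 0, 0, 0, 0, 0, 0.5],
    [0, 0, 0, 0, 0, 0, 0.4],
    [0, 0, 0, 0, 0, 0, 0.4],
    [0, -0.02, 0, 0, 0, 0, 0.4],
    [0, -0.07, 0, 0, 0, 0, 0.3]
  ]
}}

```text
time: 17.85
tool_pos: [0.433, -0.0805, 0.13]
tool_rot: [-1.576, 0.002, -1.517]
contact_force: [1.8, 0.6, 0.3]
opening: 0.0313
```

```bash
python3 - <<'E'
from h import *
wp([(.52,-.48,.15,3),(.35,-.40,.15,3)])
E
```

```text
t 17.85 at [ 0.433  -0.0805  0.13  ] jaw deg 3.09 tilt [-0.0048  0.0017 -1.    ] q [-0.3581  0.3226  1.8953 -0.0001  0.9289 -0.412 ] F [1.7722 0.6156 0.2533] op 0.0313
-> [ 0.52 -0.48  0.15] 3 shift [ 0.4036 -0.02    0.0653] turn y 0.09
-> [ 0.35 -0.4   0.15] 3 shift [-0.0888 -0.     -0.1656] turn y 0
```

>>> {"fn": "apply_moves", "kwargs": {
  "plan": [
    [0.05, -0.01, -0.015, 0, 0, 0, 0.3],
    [0.11, -0.02, -0.03, 0, 0, 0, 0.3],
    [0.17, -0.02, -0.05, 0, 0, 0, 0.3],
    [0.23, -0.02, -0.07, 0, 0, 0, 0.3],
    [0.29, -0.02, -0.09, 0, 0, 0, 0.3]
  ]
}}

```text
time: 18.48
tool_pos: [0.36, -0.375, 0.1509]
tool_rot: [-1.57, -0.0, -1.517]
contact_force: [0.4, -0.4, 0.6]
opening: 0.032
```

```bash
python3 m2.py u2 base:1 A B; python3 - <<'E'
from h import *
wp([(.5,-.37,.12,3),(.623,-.3358,.12,10)])
E
```

```text
base (array([ 0.4329, -0.0828,  0.0594]), np.float64(0.059722486621401526)) deg 3.4 px 3708
A (array([ 0.6113, -0.1278, -0.0102]), np.float64(0.06015268216208847)) deg -0.58 px 3452
B (array([ 0.6231, -0.3355,  0.1744]), np.float64(0.0593221096876607)) deg 9.99 px 3508
t 18.52 at [ 0.3582 -0.3824  0.1511] jaw deg 2.9 tilt [ 0.0007 -0.0063 -1.    ] q [-0.9626  0.4241  1.6573 -0.0035  1.0546 -1.0114] F [-1.6081 -6.1738  0.275 ] op 0.0323
t 18.52 at [ 0.3582 -0.3824  0.1511] jaw deg 2.9 tilt [ 0.0007 -0.0063 -1.    ] q [-0.9626  0.4241  1.6573 -0.0035  1.0546 -1.0114] F [-1.6081 -6.1738  0.275 ] op 0.0323
-> [ 0.5  -0.37  0.12] 3 shift [-0.0052  0.0311  0.1423] turn y -0.1
-> [ 0.623  -0.3358  0.12  ] 10 shift [-0.0277 -0.      0.1246] turn y -7
```

View pics/u2.png

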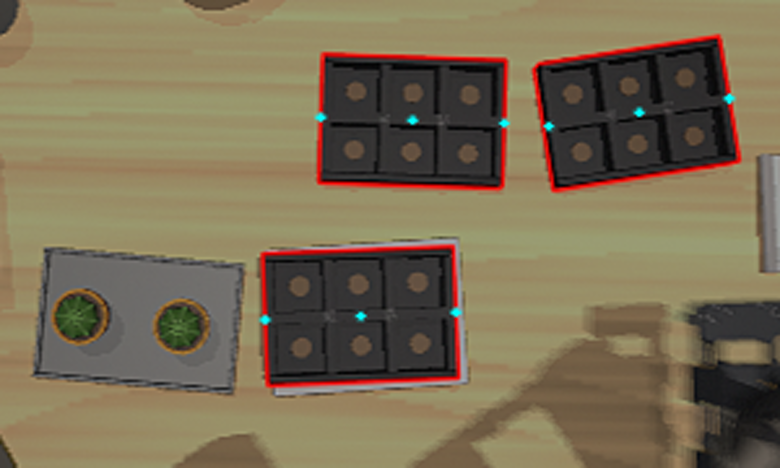

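The second tray sits square on the base, with a fit offset under 1 mm. Trays A (412,120) and B (640,112) have not moved. B is next.

>>> {"fn": "apply_moves", "kwargs": {
  "plan": [
    [-0.006, 0, 0.055, 0, -2, 0, 0.3],
    [-0.013, 0.01, 0.11, 0, -4, 0, 0.3],
    [-0.02, 0.02, 0.165, 0, -6, 0, 0.3],
    [-0.027, 0.04, 0.22, 0, -7, 0, 0.3],
    [-0.033, 0.05, 0.267, 0, -7, 0, 0.3]
  ]
}}

```text
time: 19.15
tool_pos: [0.6271, -0.3243, 0.0991]
tool_rot: [-1.572, 0.001, -1.394]
contact_force: [-0.1, -0.8, -0.2]
opening: 0.0322
```

>>> {"fn": "apply_moves", "kwargs": {
  "plan": [
    [0, 0, 0, 0, 0, 0, 0.3],
    [0, 0, 0, 0, 0, 0, 0.3],
    [0, 0, 0, 0, 0, 0, 0.3],
    [0, 0, 0, 0, 0, 0, 0.3],
    [0, 0, 0, 0, 0, 0, 0.3]
  ]
}}

```text
time: 19.77
tool_pos: [0.6252, -0.3262, 0.1014]
tool_rot: [-1.57, -0.001, -1.395]
contact_force: [0.5, 0.3, -0.4]
opening: 0.032
```

```bash
python3 - <<'E'
from h import *
wp([(.6238,-.3355,.018,10)])
E
```

```text
t 19.77 at [ 0.6252 -0.3262  0.1014] jaw deg 10.05 tilt [ 0.0006 -0.0005 -1.    ] q [-0.5894  0.7882  1.1253 -0.0001  1.2273 -0.7647] F [ 0.4746  0.3301 -0.3789] op 0.032
-> [ 0.6238 -0.3355  0.018 ] 10 shift [ 0.0089  0.0834 -0.003 ] turn y 0.05
```

>>> {"fn": "apply_moves", "kwargs": {
  "plan": [
    [0.009, 0.03, -0.003, 0, 0, 0, 0.3],
    [0.009, 0.06, -0.003, 0, 0, 0, 0.3],
    [0.009, 0.08, -0.003, 0, 0, 0, 0.3],
    [0.009, 0.083, -0.003, 0, 0, 0, 0.3],
    [0.009, 0.083, -0.003, 0, 0, 0, 0.5]
  ]
}}

```text
time: 20.4
tool_pos: [0.6247, -0.3353, 0.0185]
tool_rot: [-1.57, -0.001, -1.394]
contact_force: [-0.3, 0.1, 0.4]
opening: 0.0261
```

>>> {"fn": "apply_moves", "kwargs": {
  "plan": [
    [0, 0, 0, 0, 0, 0, 0.8],
    [0, 0, 0, 0, 0, 0, 1],
    [0, 0, 0, 0, 0, 0, 1],
    [0, 0, 0, 0, 0, 0, 1],
    [0, 0, 0, 0, 0, 0, 1]
  ]
}}

```text
time: 21.02
tool_pos: [0.6248, -0.3354, 0.019]
tool_rot: [-1.569, -0.001, -1.394]
contact_force: [-0.6, 0.5, 5.7]
opening: 0.0094
```

```bash
python3 - <<'E'
from h import *
s=robot.observe()["tool_pos"]
dx,dy=np.array([.4333,-.0826])-[.6231,-.3356]
print(s[:2]+[dx,dy])
wp([(s[0],s[1],.16,10),(s[0]+dx,s[1]+dy,.16,3.2)])
E
```

```text
[ 0.435  -0.0824]
t 21.02 at [ 0.6248 -0.3354  0.019 ] jaw deg 10.1 tilt [ 0.0017 -0.0012 -1.    ] q [-0.6006  0.8817  1.176  -0.      1.0818 -0.7769] F [-0.5643  0.5039  5.6596] op 0.0094
-> [ 0.6248 -0.3354  0.16  ] 10 shift [ 0.    -0.141  0.   ] turn y 0.1
-> [ 0.435  -0.0824  0.16  ] 3.2 shift [-0.2821 -0.     -0.143 ] turn y 6.8
```

>>> {"fn": "apply_moves", "kwargs": {
  "plan": [
    [0, -0.01, 0, 0, 0, 0, 1],
    [0, -0.04, 0, 0, 0, 0, 1],
    [0, -0.08, 0, 0, 0, 0, 1],
    [0, -0.12, 0, 0, 0, 0, 1],
    [0, -0.12, 0, 0, 0, 0, 1]
  ]
}}

```text
time: 21.65
tool_pos: [0.6258, -0.3361, 0.1422]
tool_rot: [-1.565, -0.005, -1.395]
contact_force: [0.8, -0.2, -1.9]
opening: 0.01
```

>>> {"fn": "apply_moves", "kwargs": {
  "plan": [
    [-0.05, 0, -0.025, 0, 1.4, 0, 1],
    [-0.1, 0, -0.05, 0, 2.8, 0, 1],
    [-0.15, 0, -0.075, 0, 4.2, 0, 1],
    [-0.2, 0, -0.1, 0, 5.6, 0, 1],
    [-0.25, 0, -0.127, 0, 6.9, 0, 1]
  ]
}}

```text
time: 22.28
tool_pos: [0.4534, -0.1095, 0.1367]
tool_rot: [-1.572, 0.001, -1.516]
contact_force: [0.8, 0.7, -0.5]
opening: 0.0099
```

>>> {"fn": "apply_moves", "kwargs": {
  "plan": [
    [-0.015, 0, -0.007, 0, 0, 0, 1],
    [-0.03, 0, -0.012, 0, 0, 0, 1],
    [-0.03, 0.02, -0.012, 0, 0, 0, 1],
    [-0.03, 0.03, -0.012, 0, 0, 0, 1],
    [-0.03, 0.03, -0.012, 0, 0, 0, 1]
  ]
}}

```text
time: 22.9
tool_pos: [0.4417, -0.0822, 0.1069]
tool_rot: [-1.572, 0.001, -1.516]
contact_force: [0.2, -0.6, -1.1]
opening: 0.0097
```

```bash
python3 - <<'E'
from h import *
wp([(.435,-.0824,.0868,3.2)])
E
```

```text
t 22.9 at [ 0.4417 -0.0822  0.1069] jaw deg 3.17 tilt [-0.0017  0.0005 -1.    ] q [-0.3547  0.371   1.902  -0.0002  0.8704 -0.4099] F [ 0.1702 -0.6027 -1.0505] op 0.0097
-> [ 0.435  -0.0824  0.0868] 3.2 shift [-0.0001  0.0201 -0.0067] turn y -0.03
```

>>> {"fn": "apply_moves", "kwargs": {
  "plan": [
    [0, 0, -0.0065, 0, 0, 0, 1],
    [0, 0.008, -0.0065, 0, 0, 0, 1],
    [0, 0.014, -0.0065, 0, 0, 0, 1],
    [0, 0.019, -0.0065, 0, 0, 0, 1],
    [0, 0.0195, -0.0065, 0, 0, 0, 1]
  ]
}}

```text
time: 23.52
tool_pos: [0.435, -0.0822, 0.0878]
tool_rot: [-1.572, 0.0, -1.515]
contact_force: [-0.1, -0.5, 0.3]
opening: 0.01
```

>>> {"fn": "apply_moves", "kwargs": {
  "plan": [
    [0, 0, 0, 0, 0, 0, 1],
    [0, 0, 0, 0, 0, 0, 0.5],
    [0, 0, 0, 0, 0, 0, 0.4],
    [0, 0, 0, 0, 0, 0, 0.4],
    [0, -0.03, 0, 0, 0, 0, 0.4]
  ]
}}

```text
time: 24.15
tool_pos: [0.434, -0.0819, 0.1172]
tool_rot: [-1.575, 0.002, -1.515]
contact_force: [1.6, 0.1, 0.1]
opening: 0.0278
```

>>> {"fn": "apply_moves", "kwargs": {
  "plan": [
    [0.01, -0.04, 0, 0, 0, 0, 0.3],
    [0.06, -0.05, -0.02, 0, 0, 0, 0.3],
    [0.12, -0.05, -0.03, 0, 0, 0, 0.3],
    [0.18, -0.05, -0.04, 0, 0, 0, 0.3],
    [0.24, -0.05, -0.05, 0, 0, 0, 0.3]
  ]
}}

```text
time: 24.78
tool_pos: [0.3983, -0.3266, 0.1685]
tool_rot: [-1.57, -0.001, -1.515]
contact_force: [1.7, 0.3, 0.3]
opening: 0.0323
```

```bash
python3 m2.py u3 base:2 A; python3 - <<'E'
from h import *
wp([(.6118,-.1278,.10,-.5)])
E
```

```text
base (array([ 0.4329, -0.0831,  0.0477]), np.float64(0.05806390109779838)) deg 2.73 px 3908
A (array([ 0.6113, -0.1278, -0.0102]), np.float64(0.06015268216208847)) deg -0.58 px 3452
t 24.82 at [ 0.3976 -0.3339  0.1686] jaw deg 3.02 tilt [ 0.0015 -0.0061 -1.    ] q [-0.8444  0.396   1.6477 -0.0034  1.0924 -0.8955] F [-0.7167 -6.8134  0.7326] op 0.0326
t 24.82 at [ 0.3976 -0.3339  0.1686] jaw deg 3.02 tilt [ 0.0015 -0.0061 -1.    ] q [-0.8444  0.396   1.6477 -0.0034  1.0924 -0.8955] F [-0.7167 -6.8134  0.7326] op 0.0326
-> [ 0.6118 -0.1278  0.1   ] -0.5 shift [-0.1946  0.0686  0.2247] turn y 3.52
```

View pics/u3.png

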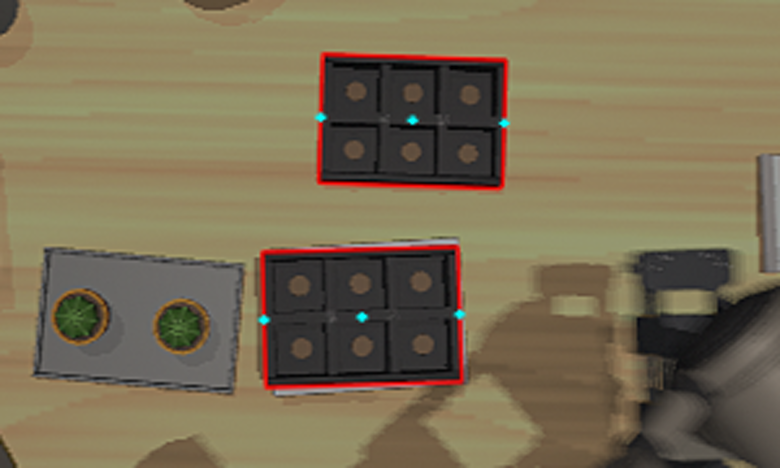

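The three-tray pile is square, and tray A is at (412,120) where last measured. I'll fetch it now.

>>> {"fn": "apply_moves", "kwargs": {
  "plan": [
    [-0.037, 0, 0.045, 0, 0.7, 0, 0.3],
    [-0.074, 0.01, 0.09, 0, 1.5, 0, 0.3],
    [-0.111, 0.02, 0.135, 0, 2.3, 0, 0.3],
    [-0.148, 0.04, 0.18, 0, 3, 0, 0.3],
    [-0.185, 0.06, 0.2255, 0, 3.5, 0, 0.3]
  ]
}}

```text
time: 25.45
tool_pos: [0.6148, -0.1258, 0.1078]
tool_rot: [-1.57, -0.0, -1.576]
contact_force: [0.6, -1.2, 0.3]
opening: 0.0322
```

>>> {"fn": "apply_moves", "kwargs": {
  "plan": [
    [0, 0, 0, 0, 0, 0, 0.3],
    [0, 0, 0, 0, 0, 0, 0.3],
    [0, 0, 0, 0, 0, 0, 0.3],
    [0, 0, 0, 0, 0, 0, 0.3],
    [0, 0, 0, 0, 0, 0, 0.3]
  ]
}}

```text
time: 26.08
tool_pos: [0.6133, -0.1282, 0.1088]
tool_rot: [-1.57, -0.0, -1.577]
contact_force: [0.2, 0.4, 0.6]
opening: 0.032
```

```bash
python3 - <<'E'
from h import *
wp([(.6125,-.1276,.018,-.5)])
E
```

```text
t 26.07 at [ 0.6133 -0.1282  0.1088] jaw deg -0.37 tilt [ 0.0007 -0.0004 -1.    ] q [-0.3282  0.643   1.3941 -0.0001  1.1038 -0.3217] F [0.1757 0.4245 0.5995] op 0.032
-> [ 0.6125 -0.1276  0.018 ] -0.5 shift [-0.0006  0.0908 -0.0008] turn y 0.13
```

>>> {"fn": "apply_moves", "kwargs": {
  "plan": [
    [0, 0.03, -0.001, 0, 0, 0, 0.3],
    [0, 0.06, -0.001, 0, 0, 0, 0.3],
    [0, 0.085, -0.001, 0, 0, 0, 0.3],
    [0, 0.09, -0.001, 0, 0, 0, 0.3],
    [0, 0.09, -0.001, 0, 0, 0, 0.5]
  ]
}}

```text
time: 26.7
tool_pos: [0.6128, -0.1277, 0.0187]
tool_rot: [-1.57, -0.0, -1.576]
contact_force: [0.1, -0.3, -0.1]
opening: 0.0262
```

>>> {"fn": "apply_moves", "kwargs": {
  "plan": [
    [0, 0, 0, 0, 0, 0, 0.8],
    [0, 0, 0, 0, 0, 0, 1],
    [0, 0, 0, 0, 0, 0, 1],
    [0, 0, 0, 0, 0, 0, 1],
    [0, 0, 0, 0, 0, 0, 1]
  ]
}}

```text
time: 27.32
tool_pos: [0.6132, -0.1277, 0.0194]
tool_rot: [-1.569, -0.001, -1.576]
contact_force: [0.4, -0.7, 5.4]
opening: 0.01
```

>>> {"fn": "apply_moves", "kwargs": {
  "plan": [
    [0, -0.01, 0, 0, 0, 0, 1],
    [0, -0.04, 0, 0, 0, 0, 1],
    [0, -0.08, 0, 0, 0, 0, 1],
    [0, -0.13, 0, 0, 0, 0, 1],
    [0, -0.14, 0, 0, 0, 0, 1]
  ]
}}

```text
time: 27.95
tool_pos: [0.6141, -0.1279, 0.1625]
tool_rot: [-1.564, -0.002, -1.576]
contact_force: [0.1, 0.8, -1.0]
opening: 0.01
```

```bash
python3 - <<'E'
from h import *
dx,dy=np.array([.4332,-.0827])-[.6113,-.1278]
print(.6125+dx,-.1277+dy)
wp([(.4346,-.0826,.16,3.0)])
E
```

```text
0.43440000000000006 -0.0826
t 27.95 at [ 0.6141 -0.1279  0.1625] jaw deg -0.29 tilt [ 0.0066 -0.0023 -1.    ] q [-0.3273  0.5869  1.3366 -0.      1.211  -0.3222] F [ 0.1081  0.7741 -1.0438] op 0.01
-> [ 0.4346 -0.0826  0.16  ] 3.0 shift [-0.0443  0.0025 -0.1798] turn y -3.29
```

>>> {"fn": "apply_moves", "kwargs": {
  "plan": [
    [-0.011, 0, -0.044, 0, -1, 0, 1],
    [-0.022, 0, -0.09, 0, -2, 0, 1],
    [-0.035, 0, -0.135, 0, -3, 0, 1],
    [-0.044, 0, -0.178, 0, -3.4, 0, 1],
    [-0.044, 0, -0.178, 0, -3.4, 0, 1]
  ]
}}

```text
time: 28.58
tool_pos: [0.4313, -0.0812, 0.1576]
tool_rot: [-1.575, 0.002, -1.517]
contact_force: [0.5, -0.1, -0.4]
opening: 0.0103
```

>>> {"fn": "apply_moves", "kwargs": {
  "plan": [
    [0, 0, 0, 0, 0, 0, 1],
    [0, 0.01, 0, 0, 0, 0, 1],
    [0, 0.025, 0, 0, 0, 0, 1],
    [0, 0.03, 0, 0, 0, 0, 1],
    [0, 0.03, 0, 0, 0, 0, 1]
  ]
}}

```text
time: 29.2
tool_pos: [0.4348, -0.0825, 0.1276]
tool_rot: [-1.572, 0.0, -1.517]
contact_force: [-0.2, -0.4, -0.9]
opening: 0.0096
```

```bash
python3 - <<'E'
from h import *
wp([(.4346,-.0826,.115,3.0)])
E
```

```text
t 29.2 at [ 0.4348 -0.0825  0.1276] jaw deg 3.1 tilt [-0.0012  0.0003 -1.    ] q [-0.3609  0.3278  1.8956 -0.0001  0.9194 -0.4149] F [-0.1666 -0.4006 -0.87  ] op 0.0096
-> [ 0.4346 -0.0826  0.115 ] 3.0 shift [ 0.0001  0.0126 -0.0003] turn y 0.1
```

>>> {"fn": "apply_moves", "kwargs": {
  "plan": [
    [0, 0.004, 0, 0, 0, 0, 1],
    [0, 0.008, 0, 0, 0, 0, 1],
    [0, 0.012, 0, 0, 0, 0, 1],
    [0, 0.012, 0, 0, 0, 0, 1],
    [0, 0.012, 0, 0, 0, 0, 1]
  ]
}}

```text
time: 29.82
tool_pos: [0.4348, -0.0825, 0.1163]
tool_rot: [-1.571, -0.0, -1.517]
contact_force: [1.8, -0.2, -0.5]
opening: 0.0103
```

>>> {"fn": "apply_moves", "kwargs": {
  "plan": [
    [0, 0, 0, 0, 0, 0, 1],
    [0, 0, 0, 0, 0, 0, 0.5],
    [0, 0, 0, 0, 0, 0, 0.4],
    [0, 0, 0, 0, 0, 0, 0.4],
    [0, -0.03, 0, 0, 0, 0, 0.4]
  ]
}}

```text
time: 30.45
tool_pos: [0.4335, -0.082, 0.1451]
tool_rot: [-1.575, 0.002, -1.517]
contact_force: [1.3, -0.0, 0.5]
opening: 0.0277
```

>>> {"fn": "apply_moves", "kwargs": {
  "plan": [
    [0.01, -0.04, 0, 0, 0, 0, 0],
    [0.06, -0.08, -0.02, 0, 0, 0, 0],
    [0.12, -0.1, -0.03, 0, 0, 0, -0.5],
    [0.18, -0.1, -0.04, 0, 0, 0, -1],
    [0.24, -0.1, -0.05, 0, 0, 0, -1]
  ]
}}

```text
time: 31.08
tool_pos: [0.3977, -0.3247, 0.2469]
tool_rot: [-1.57, -0.001, -1.517]
contact_force: [0.7, 0.8, -0.3]
opening: 0.0717
```

```bash
python3 m2.py u4 base:3; cat > m3.py <<'E'
from h import *
im={n:cams.read_camera(n) for n in("top","scene")}
for n in im:cv2.imwrite(f"pics/{n}_4.png",im[n])
hsv=cv2.cvtColor(im["top"],cv2.COLOR_BGR2HSV)
yel=(hsv[...,0]>22)&(hsv[...,0]<36)&(hsv[...,1]>150)&(im["top"].max(2)>90)
m=keep(yel,(168,225),3);b=min((fitbox({"top":m},[.529,.278,a],(.038,.14,.119,.12)) for a in(-1.4,-1.5,-1.6)),key=lambda t:t[1]);print("sign",b,np.degrees(b[0][2]))
r=cv2.minAreaRect(np.argwhere(m)[:,::-1].astype(np.float32));c=cv2.boxPoints(r);print("minrect",r,[unproj("top",q,.12) for q in [r[0]]],"corners",[unproj("top",q,.12)[:2] for q in c])
o=np.hstack([cv2.resize(im["top"][160:330,70:200],None,fx=3,fy=3,interpolation=cv2.INTER_CUBIC),cv2.resize(im["scene"][70:240,330:480],None,fx=3,fy=3,interpolation=cv2.INTER_CUBIC)[:510]])
cv2.imwrite("pics/rail.png",o);print(o.shape)
E
python3 m3.py
```

```text
base (array([ 0.4325, -0.0843,  0.0568]), np.float64(0.0544809364195666)) deg 3.25 px 4089
t 31.12 at [ 0.3965 -0.3318  0.2463] jaw deg 2.89 tilt [ 0.0004 -0.0058 -1.    ] q [-0.8429  0.3183  1.5345 -0.0037  1.2842 -0.8923] F [-1.5861 -6.1099 -0.4512] op 0.0752
sign (array([ 0.5297,  0.2784, -1.4583]), np.float64(0.1308452642679679)) -83.55246829273182
minrect ((164.38621520996094, 224.13449096679688), (63.61284255981445, 17.190414428710938), 85.2363510131836) [array([0.5295, 0.2784, 0.12  ])] corners [array([0.5968, 0.3048]), array([0.6008, 0.2676]), array([0.4625, 0.2521]), array([0.4586, 0.2892])]
(510, 840, 3)
```

View pics/rail.png

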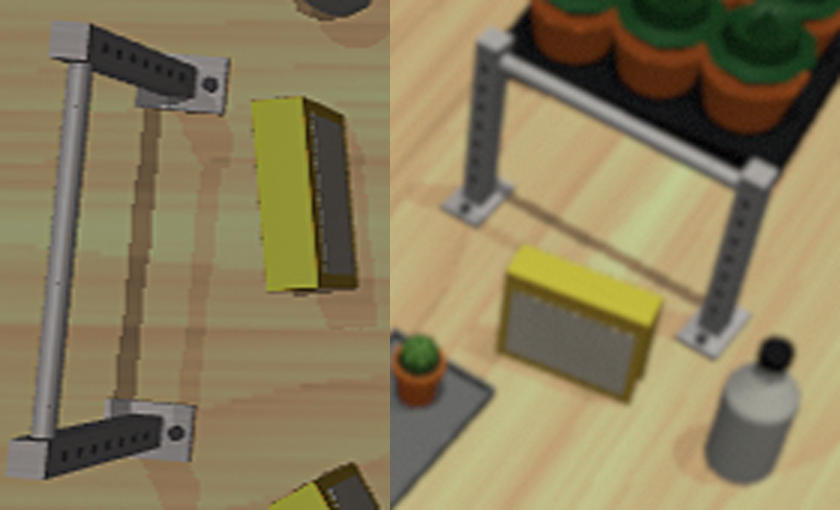

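View pics/u4.png

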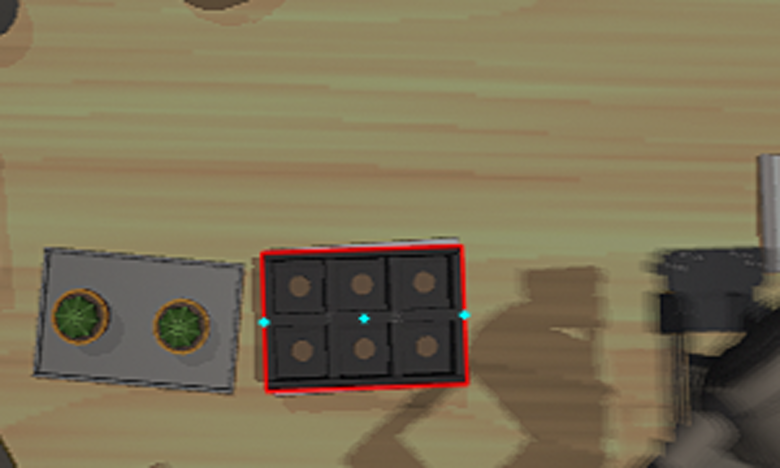

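The pile reads square, four high, with both cacti in the drip tray. In the rail crop the bar ends are at about (79,75) and (45,430) in the top half, and the sign stands between the rail and the drip tray.

```bash
python3 - <<'E'
from h import *
f=lambda c:(70+c[0]/3,160+c[1]/3)
im=cv2.imread("pics/top_4.png").astype(float)
# bar edges per row: bright bar vs wood (saturation low)
hsv=cv2.cvtColor(im.astype(np.uint8),cv2.COLOR_BGR2HSV);pts=[]
for v in range(190,300,2):
    u0=96.3-(v-185)*(96.3-85)/118.3
    seg=np.arange(int(u0)-10,int(u0)+11);w=np.clip(75-hsv[v,seg,1].astype(float),0,None)
    pts.append((v,(w*seg).sum()/max(w.sum(),1e-6),(w>0).sum()))
pts=np.array(pts);ok=pts[:,2]>2;k=np.polyfit(pts[ok,0],pts[ok,1],1);print("line",k,"at185",np.polyval(k,185),"at303",np.polyval(k,303),"width",np.median(pts[:,2]),np.std(pts[ok,1]-np.polyval(k,pts[ok,0])))
A=unproj("top",(np.polyval(k,182),182),.192);B=unproj("top",(np.polyval(k,306),306),.192)
print("bar pts",A,B,"deg",np.degrees(np.arctan2(A[1]-B[1],A[0]-B[0])))
P=[unproj("top",f(c),.212) for c in((71,42),(28,458))];print("posts",P,np.linalg.norm(P[0]-P[1]))
mid=(P[0]+P[1])/2;u=(A-B)/np.linalg.norm(A-B);m=B+u*((mid-B)@u);print("rail mid",m)
for p in(A,B,m): print("scene px of",p,proj("scene",p), "clicked (368.3,90.7) (447.3,127.3)")
wp([(.5305,.2784,.247,96.4)])
E
```

```text
line [ -0.1005 114.482 ] at185 95.88420614791511 at303 84.02184799566027 width 9.0 0.0906285367470959
bar pts [0.6087 0.3984 0.192 ] [0.356  0.4151 0.192 ] deg -3.790007353819002
posts [array([0.622 , 0.3952, 0.212 ]), array([0.3449, 0.4143, 0.212 ])] 0.27778097048978695
rail mid [0.4835 0.4066 0.192 ]
scene px of [0.6087 0.3984 0.192 ] [[445.3932 129.7549]] clicked (368.3,90.7) (447.3,127.3)
scene px of [0.356  0.4151 0.192 ] [[366.5737  89.4104]] clicked (368.3,90.7) (447.3,127.3)
scene px of [0.4835 0.4066 0.192 ] [[405.289  109.2271]] clicked (368.3,90.7) (447.3,127.3)
t 31.23 at [ 0.3972 -0.3251  0.2456] jaw deg 2.85 tilt [-0.0005  0.0002 -1.    ] q [-0.8351  0.3145  1.542  -0.0003  1.2857 -0.8848] F [-0.6569  0.4479 -0.5137] op 0.0832
-> [0.5305 0.2784 0.247 ] 96.4 shift [-0.5961 -0.0014  0.1632] turn y -93.55
```

>>> {"fn": "apply_moves", "kwargs": {
  "plan": [
    [-0.06, 0, 0.016, 0, -9.4, 0, -1],
    [-0.12, 0, 0.033, 0, -18.8, 0, -1],
    [-0.18, 0, 0.049, 0, -28.2, 0, -1],
    [-0.24, 0, 0.065, 0, -37.6, 0, -1],
    [-0.298, 0, 0.082, 0, -46.8, 0, -1]
  ],
  "squeeze": 20
}}

```text
time: 31.85
tool_pos: [0.4632, -0.0174, 0.2464]
tool_rot: [-1.571, -0.0, -0.693]
contact_force: [1.3, 0.1, 0.8]
opening: 0.0915
```

>>> {"fn": "apply_moves", "kwargs": {
  "plan": [
    [-0.029, 0, 0.055, 0, -9.4, 0, -1],
    [-0.058, 0, 0.109, 0, -18.8, 0, -1],
    [-0.087, 0, 0.164, 0, -28.2, 0, -1],
    [-0.116, 0, 0.218, 0, -37.6, 0, -1],
    [-0.144, 0, 0.273, 0, -46.8, 0, -1]
  ]
}}

```text
time: 32.48
tool_pos: [0.5283, 0.284, 0.2464]
tool_rot: [-1.571, 0.0, 0.124]
contact_force: [0.2, -0.4, -0.7]
opening: 0.0915
```

>>> {"fn": "apply_moves", "kwargs": {
  "plan": [
    [0, 0, 0, 0, 0, 0, -1],
    [0, 0.03, 0, 0, 0, 0, -1],
    [0, 0.08, 0, 0, 0, 0, -1],
    [0, 0.1, 0, 0, 0, 0, -1],
    [0, 0.1, 0, 0, 0, 0, -1]
  ]
}}

```text
time: 33.1
tool_pos: [0.5278, 0.2802, 0.1448]
tool_rot: [-1.572, 0.004, 0.116]
contact_force: [0.7, -0.6, 0.8]
opening: 0.0921
```

```bash
python3 - <<'E'
from h import *
wp([(.5305,.2784,.098,96.4)])
im=cams.read_camera("scene");cv2.imwrite("pics/s5.png",cv2.resize(im[50:260,290:500],None,fx=2.8,fy=2.8,interpolation=cv2.INTER_CUBIC))
E
```

```text
t 33.1 at [0.5278 0.2802 0.1448] jaw deg 96.66 tilt [-0.004  -0.0017 -1.    ] q [ 0.36    0.5585  1.4417 -0.0002  1.1457 -1.327 ] F [ 0.6931 -0.5529  0.7657] op 0.0921
-> [0.5305 0.2784 0.098 ] 96.4 shift [ 0.0025  0.0468 -0.0021] turn y 0.26
```

View pics/s5.png

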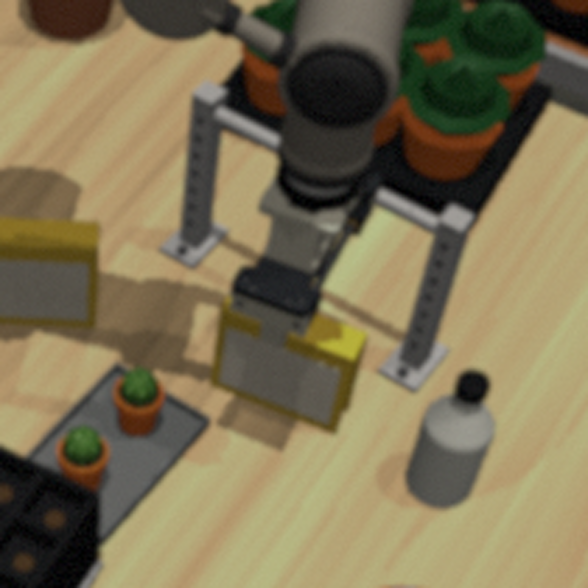

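The fingers straddle the sign's crown at about (290,310), centred. I'll descend and grip.

>>> {"fn": "apply_moves", "kwargs": {
  "plan": [
    [0.001, 0.015, -0.001, 0, 0, 0, -1],
    [0.001, 0.03, -0.001, 0, 0, 0, -1],
    [0.001, 0.046, -0.001, 0, 0, 0, -1],
    [0.001, 0.046, -0.001, 0, 0, 0, -1],
    [0.001, 0.046, -0.001, 0, 0, 0, -0.2]
  ]
}}

```text
time: 33.78
tool_pos: [0.5309, 0.2801, 0.1003]
tool_rot: [-1.571, -0.0, 0.117]
contact_force: [-0.2, 0.5, 0.9]
opening: 0.086
```

>>> {"fn": "apply_moves", "kwargs": {
  "plan": [
    [0, 0, 0, 0, 0, 0, 0.2],
    [0, 0, 0, 0, 0, 0, 0.5],
    [0, 0, 0, 0, 0, 0, 0.7],
    [0, 0, 0, 0, 0, 0, 0.7],
    [0, 0, 0, 0, 0, 0, 0.7]
  ]
}}

```text
time: 34.4
tool_pos: [0.5307, 0.28, 0.1002]
tool_rot: [-1.571, -0.0, 0.117]
contact_force: [-0.4, 0.2, -0.9]
opening: 0.0379
```

```bash
python3 - <<'E'
from h import *
s=robot.observe()["tool_pos"]
wp([(s[0],s[1],.32,96.4),(.4845,.4066,.32,86.2)])
E
```

```text
t 34.4 at [0.5307 0.28   0.1002] jaw deg 96.69 tilt [ 0.0001 -0.0001 -1.    ] q [ 0.3579  0.61    1.4859 -0.0002  1.0457 -1.3297] F [-0.3815  0.2114 -0.8811] op 0.0379
-> [0.5307 0.28   0.32  ] 96.4 shift [ 0.     -0.2198  0.    ] turn y 0.29
-> [0.4845 0.4066 0.32  ] 86.2 shift [-0.0318 -0.      0.131 ] turn y 10.2
```

>>> {"fn": "apply_moves", "kwargs": {
  "plan": [
    [0, -0.02, 0, 0, 0, 0, 0.7],
    [0, -0.07, 0, 0, 0, 0, 0.7],
    [0, -0.13, 0, 0, 0, 0, 0.7],
    [0, -0.19, 0, 0, 0, 0, 0.7],
    [0, -0.22, 0, 0, 0, 0, 0.7]
  ]
}}

```text
time: 35.02
tool_pos: [0.5311, 0.2803, 0.324]
tool_rot: [-1.57, -0.005, 0.117]
contact_force: [1.0, -0.4, -1.8]
opening: 0.0378
```

>>> {"fn": "apply_moves", "kwargs": {
  "plan": [
    [0, 0, 0, 0, 0, 0, 0.7],
    [-0.008, 0, 0.033, 0, 3, 0, 0.7],
    [-0.016, 0, 0.066, 0, 6, 0, 0.7],
    [-0.024, 0, 0.1, 0, 9, 0, 0.7],
    [-0.031, 0, 0.132, 0, 10.5, 0, 0.7]
  ]
}}

```text
time: 35.65
tool_pos: [0.4834, 0.4082, 0.3172]
tool_rot: [-1.574, 0.004, -0.068]
contact_force: [0.7, -0.2, -0.5]
opening: 0.0377
```

>>> {"fn": "apply_moves", "kwargs": {
  "plan": [
    [0, 0, 0, 0, 0, 0, 0.7],
    [0, 0, 0, 0, 0, 0, 0.7],
    [0, 0, 0, 0, 0, 0, 0.7],
    [0, 0, 0, 0, 0, 0, 0.7],
    [0, 0, 0, 0, 0, 0, 0.7]
  ]
}}

```text
time: 36.28
tool_pos: [0.4847, 0.4071, 0.3203]
tool_rot: [-1.571, -0.0, -0.067]
contact_force: [-0.7, -0.2, -0.8]
opening: 0.0381
```

```bash
python3 - <<'E'
from h import *
wp([(.4845,.408,.1822,86.2)])
im=[cams.read_camera(n) for n in("scene","top")]
o=np.hstack([cv2.resize(im[0][20:190,310:440],None,fx=3,fy=3,interpolation=cv2.INTER_CUBIC),cv2.resize(im[1][160:330,40:170],None,fx=3,fy=3,interpolation=cv2.INTER_CUBIC)])
cv2.imwrite("pics/s6.png",o)
E
```

```text
t 36.27 at [0.4847 0.4071 0.3203] jaw deg 86.16 tilt [ 0.0002 -0.     -1.    ] q [ 0.5776  0.5112  1.0346 -0.0001  1.5956 -0.9261] F [-0.7056 -0.2096 -0.8033] op 0.0381
-> [0.4845 0.408  0.1822] 86.2 shift [-0.0003  0.1381  0.0009] turn y -0.04
```

View pics/s6.png

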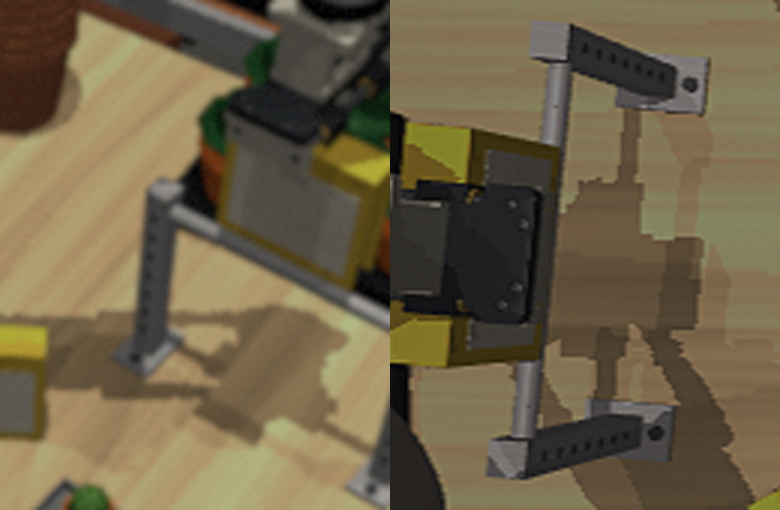

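```bash
python3 - <<'E'
from h import *
c=lambda p:(proj("top",p)-[40,160])*3+[390,0]
s=robot.observe();a=np.radians(86.16);j=np.array([np.cos(a),np.sin(a),0]);l=np.array([np.sin(a),-np.cos(a),0])
F=np.array([.4846,.4072,.220])
print("foot near panel outer ends",c(F-.019*j+.07*l),c(F-.019*j-.07*l))
m=np.array([.4845,.408,.19]);u=np.array([np.cos(-.0662),np.sin(-.0662),0]);n=np.array([-u[1],u[0],0])
for k in(.075,-.075): print("bar near/far edge",c(m+k*u-.008*n),c(m+k*u+.008*n))
E
```

```text
foot near panel outer ends [[559.9741 144.0611]] [[538.5804 355.3986]]
bar near/far edge [[562.2377 139.5563]] [[538.7419 137.5006]]
bar near/far edge [[540.1717 359.4212]] [[516.5706 357.385 ]]
```

The crop matches prediction: the panel foot corner is at about (560,148) against (560,144), and the near bar edge is at about (564,140) against (562,140). Clearance is about 6 mm a side, so I'll lower.

>>> {"fn": "apply_moves", "kwargs": {
  "plan": [
    [0, 0.01, 0, 0, 0, 0, 0.7],
    [0, 0.02, 0, 0, 0, 0, 0.7],
    [0, 0.03, 0, 0, 0, 0, 0.7],
    [0, 0.04, 0, 0, 0, 0, 0.7],
    [0, 0.05, 0, 0, 0, 0, 0.7]
  ]
}}

```text
time: 37.0
tool_pos: [0.4844, 0.4075, 0.2693]
tool_rot: [-1.571, 0.0, -0.066]
contact_force: [0.7, -0.2, -1.4]
opening: 0.0379
```

>>> {"fn": "apply_moves", "kwargs": {
  "plan": [
    [0, 0.02, 0, 0, 0, 0, 0.7],
    [0, 0.04, 0, 0, 0, 0, 0.7],
    [0, 0.06, 0, 0, 0, 0, 0.7],
    [0, 0.078, 0, 0, 0, 0, 0.7],
    [0, 0.08, 0, 0, 0, 0, 0.7]
  ]
}}

```text
time: 37.62
tool_pos: [0.4838, 0.4071, 0.1885]
tool_rot: [-1.573, 0.002, -0.066]
contact_force: [-0.6, 0.1, -0.9]
opening: 0.0377
```

>>> {"fn": "apply_moves", "kwargs": {
  "plan": [
    [0, 0.002, 0, 0, 0, 0, 0.7],
    [0, 0.004, 0, 0, 0, 0, 0.7],
    [0, 0.006, 0, 0, 0, 0, 0.7],
    [0, 0.006, 0, 0, 0, 0, 0.7],
    [0, 0.006, 0, 0, 0, 0, 0.7]
  ]
}}

```text
time: 38.25
tool_pos: [0.4845, 0.4076, 0.1843]
tool_rot: [-1.571, -0.0, -0.066]
contact_force: [-0.1, 0.4, -1.8]
opening: 0.0378
```

```bash
python3 - <<'E'
from h import *
wp([(.4845,.408,.1822,86.2)])
E
```

```text
t 38.25 at [0.4845 0.4076 0.1843] jaw deg 86.2 tilt [ 0.0002  0.0001 -1.    ] q [ 0.5784  0.5825  1.2815 -0.0001  1.2774 -0.926 ] F [-0.0738  0.3504 -1.812 ] op 0.0378
-> [0.4845 0.408  0.1822] 86.2 shift [-0.      0.0021  0.0004] turn y -0.0
```

Two more mm, then a gentle release and retreat.

>>> {"fn": "apply_moves", "kwargs": {
  "plan": [
    [0, 0.001, 0, 0, 0, 0, 0.7],
    [0, 0.002, 0, 0, 0, 0, 0.7],
    [0, 0.002, 0, 0, 0, 0, 0.7],
    [0, 0.002, 0, 0, 0, 0, 0.7],
    [0, 0.002, 0, 0, 0, 0, 0.7]
  ],
  "squeeze": 8
}}

```text
time: 38.88
tool_pos: [0.4845, 0.4075, 0.1821]
tool_rot: [-1.571, 0.0, -0.066]
contact_force: [0.3, -0.6, -1.9]
opening: 0.0381
```

>>> {"fn": "apply_moves", "kwargs": {
  "plan": [
    [0, 0, 0, 0, 0, 0, 0.1],
    [0, 0, 0, 0, 0, 0, -0.3],
    [0, 0, 0, 0, 0, 0, -0.6],
    [0, 0, 0, 0, 0, 0, -0.8],
    [0, 0, 0, 0, 0, 0, -0.8]
  ]
}}

```text
time: 39.5
tool_pos: [0.4845, 0.4075, 0.1822]
tool_rot: [-1.571, -0.0, -0.066]
contact_force: [0.5, -0.0, 0.6]
opening: 0.0765
```

>>> {"fn": "apply_moves", "kwargs": {
  "plan": [
    [0, 0, 0, 0, 0, 0, -0.8],
    [0, -0.03, 0, 0, 0, 0, -0.8],
    [0, -0.07, 0, 0, 0, 0, -0.8],
    [0, -0.12, 0, 0, 0, 0, -0.8],
    [0, -0.14, 0, 0, 0, 0, -0.8]
  ]
}}

```text
time: 40.12
tool_pos: [0.485, 0.4079, 0.3259]
tool_rot: [-1.568, -0.004, -0.066]
contact_force: [-0.2, 0.8, 0.1]
opening: 0.0826
```

>>> {"fn": "apply_moves", "kwargs": {
  "plan": [
    [0, 0, -0.06, 0, 0, 0, -0.8],
    [0, 0, -0.12, 0, 0, 0, -0.8],
    [0, 0, -0.18, 0, 0, 0, -0.8],
    [0, 0, -0.24, 0, 0, 0, -0.8],
    [0, 0, -0.3, 0, 0, 0, -0.8]
  ]
}}

```text
time: 40.75
tool_pos: [0.4641, 0.1064, 0.3224]
tool_rot: [-1.571, -0.001, -0.066]
contact_force: [1.7, 0.0, -0.3]
opening: 0.0827
```

>>> {"fn": "apply_moves", "kwargs": {
  "plan": [
    [0.01, 0, -0.06, 0, 0, 0, -0.8],
    [0.01, 0, -0.12, 0, 0, 0, -0.8],
    [0.01, 0, -0.18, 0, 0, 0, -0.8],
    [0.01, 0, -0.24, 0, 0, 0, -0.8],
    [0.01, 0, -0.3, 0, 0, 0, -0.8]
  ]
}}

```text
time: 41.38
tool_pos: [0.4542, -0.1937, 0.3225]
tool_rot: [-1.571, -0.001, -0.066]
contact_force: [1.4, 0.0, 0.4]
opening: 0.0825
```

```bash
python3 m2.py u5 base:3; python3 - <<'E'
from h import *
im=[cams.read_camera(n) for n in("scene","top")]
cv2.imwrite("pics/f_top.png",im[1])
cv2.imwrite("pics/f.png",np.hstack([cv2.resize(im[0][50:320,230:490],None,fx=1.9,fy=1.9,interpolation=cv2.INTER_CUBIC)[:513],cv2.resize(im[1][160:330,40:140],None,fx=3,fy=3.018,interpolation=cv2.INTER_CUBIC)[:513]]))
E
```

```text
mask centre far [0.2018 0.0279 0.11  ]
base (array([0.053 , 0.1046, 0.0215]), np.float64(0.40068965714106286)) deg 1.23 px 16511
t 41.42 at [ 0.4535 -0.2005  0.3219] jaw deg 85.94 tilt [-0.0006 -0.0048 -1.    ] q [-0.5682  0.233   1.4438 -0.0044  1.4627 -2.0676] F [-0.7727 -5.3951 -0.1015] op 0.0825
```

View pics/f.png

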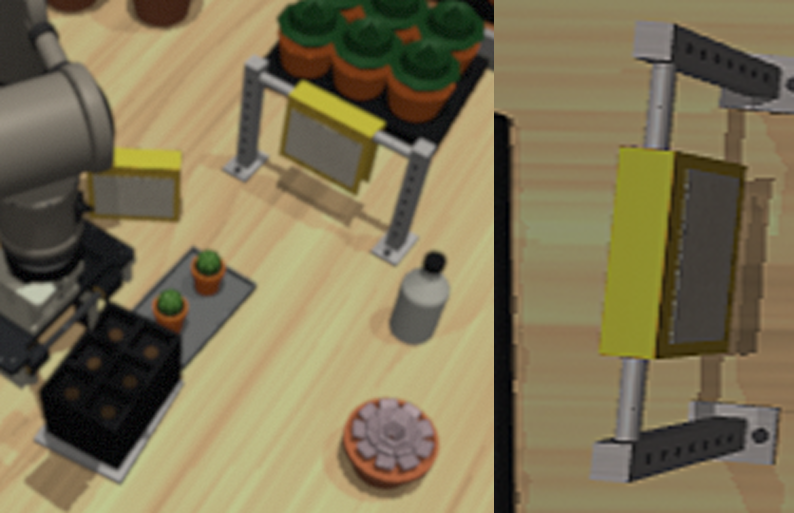

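View pics/f_top.png

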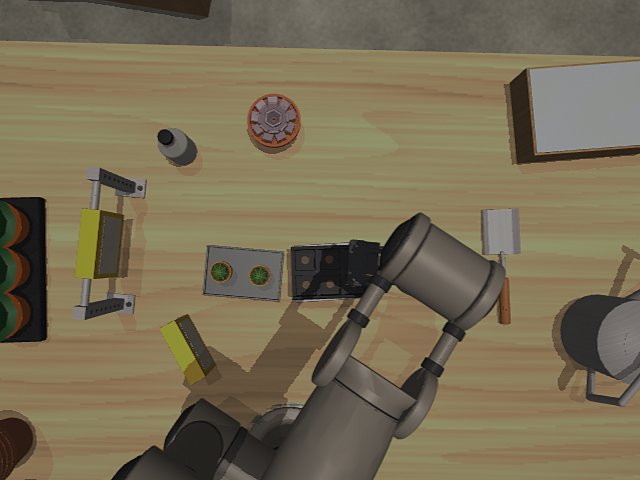

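The final pictures show the sign astride the bar at top (100,245), the pile square at scene crop (115,385), and both cacti upright in the drip tray. The succulent, bottle and trowel are where they started. The arm is clear, so I'll hand in.

```bash
python3 -c "
from cell import robot
print(robot.hand_in(), robot.observe()['time'])"
```

```text
the job is handed in; nothing more can be done
the job is handed in; nothing more can be done
```

The job is handed in after about 41 s of robot time.

- **Cacti:** Two were present, and both stand upright in the grey drip tray.
- **Trays:** The three emptied trays are stacked on the base tray, making a pile of four. One tray was knocked about 37 mm aside during the run. I measured it again before picking it up.
- **Sign:** The yellow sign farthest from the base hangs astride the bar between the posts. The other sign was not touched.
- **Left in place:** In the last views the succulent, spray bottle and trowel had not moved.

**Checks:** The last full measurement of the pile put its top tray within about 2 mm and 0.2° of the base tray. The sign's grip released with no sideways force.

**Failed check:** My final automatic fit of the pile gave a false result, because the arm covered part of it in the top picture. I confirmed the pile by eye from the scene picture instead.

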